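# Reload the module test dock

## Robot

A 7-joint arm with a two-finger parallel gripper is mounted at the origin on the work surface. World frame = base frame: x ahead of the robot, y to its left, z up, the work surface at z = 0. Lengths are in m, angles in rad, forces in N, time in s.
With the tool pointing down it reaches from about 0.425 to 1.025 m from the base axis. Payload 3.6 kg.
Tool frame: the origin (TCP) lies midway between the tips of the shut fingers; the grasp point (between the pads) lies 19 mm behind it; z points along the fingers, y is the line along which they close (so a half turn about z gives the same grasp; the last joint's range is limited). The gripper opens to 85 mm and grips with 20 to 120 N. Pads are 22 mm wide; open, the fingers measure 114 mm over their backs; the gripper's body (76 mm by 85 mm) begins 54 mm behind the grasp point. The pads swing forward as they close: fully open they stand 13 mm farther back than shut.
Start: joints at [1.079, 0.591, 0.048, 1.609, -0.033, 0.943, -0.034], TCP at [0.282, -0.668, 0.196] pointing down, gripper open.
Joint ranges: [-2.69, 2.69], [-0.47, 2.24], [-1.27, 1.36], [0.19, 2.51], [-1.53, 4.68], [0.08, 2.07], [-3.09, 3.09]. Speed limits (rad/s): [2.57, 2.57, 3.14, 3.14, 3.14, 3.14, 3.14].

## Interface

Orientations are given as a unit quaternion [x, y, z, w].
In Python, from bench import get_state, capture, calibration, sign_off gives the robot as it stands.
- The arm moves only by the tool arm_command, never from a script. Its argument "plan" is one flat list of numbers, 6 for each row, row after row: the shift along the tool's x, y, z scaled (see below), then the turn, a rotation vector about the tool's x, y, z scaled (see below). In form: [dx, dy, dz, rx, ry, rz, dx, dy, dz, rx, ry, rz, ...]. A call has exactly 8 rows; each row shifts and turns the commanded pose from where the row before left it, along the tool's axes as they then stand; what a row does not reach is not made up. The controller multiplies each number of a shift by 250 mm and each number of a turn by 360 degrees. A row lasts 1/8 s, in which the tool goes at most 62.5 mm and 10.7 degrees, less where a joint would pass 70% of its speed; a pose out of reach is approached as far as the arm can. A call with a number of a shift or a turn outside -1 to 1 is refused whole. A call with a gripper value outside its range is refused whole. "gripper" is the finger opening in mm, from 0 to 85.4, set as the call begins (left out, the last holds). The fingers move at their own pace and stop on an object; "newtons" is the grip in N (left out, the last holds). Time passes only in rows, so rows that do not move let the fingers close, or fill a call up. It gives the time, the measured TCP pose, the force, the opening and the grip force at its end, in the units of the state.
- get_state(): the state, without advancing time (a new reading comes with each control period).
- capture(name): name is "scene" or "side" or "wrist"; returns the picture (400x640x3 uint8, blue, green, red); there is no depth.
- calibration(name): a dict with "mtx" (3x3 intrinsics, pixels), "cam_to_world" (4x4, takes a point from camera to world coordinates); the wrist camera has in their place "mount" (4x4, takes a point from camera to tool coordinates, whose origin is the TCP and whose axes are the flange's). Camera axes: x right, y down, z forward; pixel columns grow to the right and rows downward; lengths in m; the calibration is good to about 2 mm. A picture is of the moment at which its call begins: read the wrist's pose just before it. calibration takes no time and is no camera call.
- sign_off(): hands the job in; it is judged then, once.
The state is a dict: "time": time; "joint_pos": joint angles; "qd": joint speeds; "joint_efforts": joint torques, N m; "eef_pos": TCP position; "orientation": TCP orientation; "ft_force": force on the tool from outside, world axes, zero at the start; "moment": the same for the moment, N m; "gripper_width": finger opening in m; "gripper_force": force on a finger pad.
Only numpy, scipy, OpenCV 4.12 (cv2) and the standard library are available. Lean on these libraries where they do the work, as an engineer would, in place of code of your own. Each camera call takes 0.05 s, during which the arm holds its last target. There are 200 camera calls.

## Task

Draw the lock pin out of the test dock's keeper bar and park it upright in the notch at the dock's side, then slide the bar fully open. Slide every repaired module lying on the bench nose first under the hood, each between two neighbouring docked units so that it pushes them apart, until it is fully home against the back wall. Then slide the bar fully closed again, leaving the pin parked, and do not push about or knock over the other things on the bench.

Things in the scene. Friction and masses are not known exactly. Their poses are not given: they have to be found in the camera images.
- dock: test dock, fixed: grey frame, no floor (modules slide on the bench). Origin on the bench; +x points from its open front inwards, y to the left looking in. Cheeks' inner faces y = +-100, cheeks x = -45 to 67, 52 high; back wall's inner face x = 55. A module fully home has its origin at dock x = 0 and its x along the dock's. Bored bracket 30 by 26, 9 high, on the bench at (-73, -100)
- hood (a point): middle of the front edge, underside, of the dock's fixed hood, 49 mm above the bench at dock x = 20; the hood covers x = 20 to 67, full width, top 56 mm high. Modules' noses pass under it, their grip posts stay in front
- notch (a point): parking point of the pin: at the top face (36 mm high) of an aluminium U block, 34 (x) by 38 (y), beside the dock's right cheek, at dock (-50, -150). Slot 14 mm wide, open at the top and to the front (-x), closed 7 mm behind this point; the pin hangs in it with its collar on the block
- pin: steel lock pin, upright at the start in the bar's 13 mm square hole and the bracket below. Origin: tip of the shank (10 mm diameter, 30 long); collar 22 diameter, z = 30 to 34; black knob 18 diameter, up to z = 68. In the bore the origin is 2 mm above the bench (collar on the bar), parked in the notch 6 mm. 0.06 kg
- bar (a joint): keeper bar across the dock's front at dock x = -73, m: 0 closed, 0.2 fully open, grows as it slides to dock +y. Friction about 2 N, stays where left, cannot move while the pin is in. 16 mm thick (24 at the pin hole), 12 to 32 mm above the bench, dock y = -113 to 80 when closed
- bar_grip (a point): centre of the top (70 mm high) of the bar's black grip post, 14 (x) by 20 (y) and 38 high; moves with the bar; at dock (-73, 0) when closed
- module1: repaired module: grey block on a metal base, 110 long (x), 32 wide, 36 high; nose (+x end) tapers over its last 28 mm to 8 wide. Black grip post on top, 24 (x) by 14 (y), 36 high, centred at x = -30, top at z = 72. Origin: centre of underside, 55 mm from nose tip and rear. About 0.3 kg. Two or three are present; an absent one is None from the start
- module2: repaired module: grey block on a metal base, 110 long (x), 32 wide, 36 high; nose (+x end) tapers over its last 28 mm to 8 wide. Black grip post on top, 24 (x) by 14 (y), 36 high, centred at x = -30, top at z = 72. Origin: centre of underside, 55 mm from nose tip and rear. About 0.3 kg. Two or three are present; an absent one is None from the start
- module3: repaired module: grey block on a metal base, 110 long (x), 32 wide, 36 high; nose (+x end) tapers over its last 28 mm to 8 wide. Black grip post on top, 24 (x) by 14 (y), 36 high, centred at x = -30, top at z = 72. Origin: centre of underside, 55 mm from nose tip and rear. About 0.3 kg. Two or three are present; an absent one is None from the start
- unit1_mid (a point): middle of the top (34 mm high) of docked unit 1, counted from the dock's -y side: captive black block 20 wide, front 50 mm before and back 52 mm behind this point, front tapering over 16 mm to 10 wide. Slides only along dock y, -90 to -50 mm, friction about 1.2 N, no spring. Gaps between neighbours at the start 11 to 26 mm
- unit2_mid (a point): middle of the top (34 mm high) of docked unit 2, counted from the dock's -y side: captive black block 20 wide, front 50 mm before and back 52 mm behind this point, front tapering over 16 mm to 10 wide. Slides only along dock y, -30 to -10 mm, friction about 1.2 N, no spring. Gaps between neighbours at the start 11 to 26 mm
- unit3_mid (a point): middle of the top (34 mm high) of docked unit 3, counted from the dock's -y side: captive black block 20 wide, front 50 mm before and back 52 mm behind this point, front tapering over 16 mm to 10 wide. Slides only along dock y, 10 to 30 mm, friction about 1.2 N, no spring. Gaps between neighbours at the start 11 to 26 mm
- unit4_mid (a point): middle of the top (34 mm high) of docked unit 4, counted from the dock's -y side: captive black block 20 wide, front 50 mm before and back 52 mm behind this point, front tapering over 16 mm to 10 wide. Slides only along dock y, 50 to 90 mm, friction about 1.2 N, no spring. Gaps between neighbours at the start 11 to 26 mm
- spool: bystander: solder spool 48 mm diameter, 40 high
- driver: bystander: screwdriver 170 long
- flux: bystander: amber bottle 44 diameter, 85 high
- cup: bystander: clear cup 66 diameter, 50 high
- terminal: bystander: green terminal block 45 by 22 by 18
- capacitor: bystander: capacitor can 35 diameter, 50 high
- pliers: bystander: pliers about 150 long, lying flat
Things that resemble listed ones, but are neither listed nor needed, are in the scene too. Leave any purple look-alike of the module3 alone.

How it is judged:
By the outcome, as a careful person would: the job done as asked, in the order asked, and still so for the second after the job is handed in, with the robot touching nothing.
Of module1, module2, module3 only 2 to 3 are there at a start; the rules pass over those that are not, and their reading is None.
At some moment in a run one of module1, module2, module3 may be knocked a few centimetres aside while the robot is not near it.
It also fails if it takes over 210 s, if anything falls off the work surface, if the arm or the gripper's body presses on something with over 40 N, if the wrist force passes 120 N, or if a joint passes its speed limit or range.

## Working session

There is one attempt and no reset: what is moved stays moved. The work goes in short steps, Python scripts to look and compute and a tool call to move; the robot and the scene stay as the last step left them, time stands still between calls to the robot, and variables do not carry over. Pictures are saved under pics/ and viewed, at most 14 in all, crops included, and the job is handed in when it is done.

Besides the shell and the picture viewer there is one more tool, called after "Emit:" as name(argument=value, ...) on one line, values as JSON. arm_command: Moves the arm, as the interface text tells. Its arguments: {"type":"object","properties":{"plan":{"type":"array","items":{"type":"number","minimum":-1,"maximum":1}},"gripper":{"type":"number"},"newtons":{"type":"number"}},"required":["plan"]}

```bash
ls; mkdir -p pics; python3 - <<'E'
from bench import *
import cv2,numpy as np
s=get_state();print(s)
a=capture("scene");b=capture("side");cv2.imwrite("pics/scene0.png",a);cv2.imwrite("pics/side0.png",b)
for n in("scene","side","wrist"):print(n,calibration(n))
E
```

```text
pics
{'time': 0.0, 'joint_pos': array([ 1.07851888,  0.59211353,  0.04832972,  1.60981781, -0.03330311,
        0.94266551, -0.03367345]), 'qd': array([-9.36433182e-04, -7.35872207e-05,  1.76550190e-03,  1.04684206e-03,
       -3.69913484e-04,  1.27057469e-03, -1.01658511e-04]), 'joint_efforts': array([ 8.47608447e-06, -5.48696887e+01,  1.54607624e+00, -1.98128879e+01,
        9.28383437e-03,  8.74972204e-03,  9.47765706e-07]), 'eef_pos': array([ 0.28115269, -0.66730176,  0.1952475 ]), 'orientation': array([ 9.80179263e-01,  1.98109575e-01, -2.85334068e-04, -1.06174121e-03]), 'ft_force': array([ 0.62858994,  0.52310295, -0.23599302]), 'moment': array([-0.02696078, -0.00468227,  0.02435706]), 'gripper_force': 0.0, 'gripper_width': 0.08518800643687155}
scene {'mtx': array([[380.31112617,   0.        , 318.73476943],
       [  0.        , 380.31112617, 200.76078133],
       [  0.        ,   0.        ,   1.        ]]), 'cam_to_world': array([[ 8.44993259e-01,  3.17544112e-01, -4.30293074e-01,
         9.98870411e-01],
       [ 5.34776676e-01, -5.02568670e-01,  6.79292749e-01,
        -7
[... 437 characters left out ...]
   [-0.59587354,  0.45666431, -0.66060005,  0.94784052],
       [-0.01780863, -0.82989651, -0.55763307,  0.89143926],
       [ 0.        ,  0.        ,  0.        ,  1.        ]])}
wrist {'mtx': array([[358.48191487,   0.        , 320.16784128],
       [  0.        , 358.48191487, 197.59538706],
       [  0.        ,   0.        ,   1.        ]]), 'mount': array([[ 6.77193101e-05, -9.57014258e-01, -2.90040867e-01,
         7.36812855e-02],
       [ 9.99999998e-01,  6.75833158e-05,  1.04851191e-05,
        -1.38247052e-04],
       [ 9.56751505e-06, -2.90040867e-01,  9.57014261e-01,
        -1.78691408e-01],
       [ 0.00000000e+00,  0.00000000e+00,  0.00000000e+00,
         1.00000000e+00]])}
```

View pics/scene0.png

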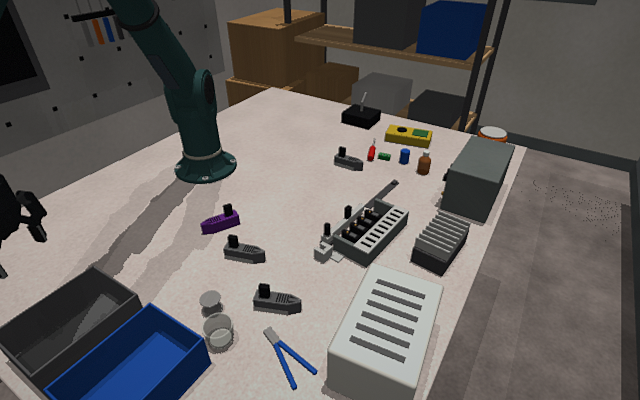

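View pics/side0.png

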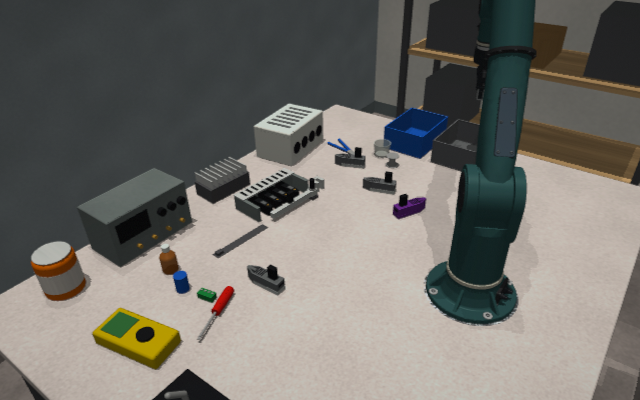

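Scene shows three grey modules, at (348,160), (243,250) and (275,300), plus the purple look-alike at (220,220). The dock is at (370,230), with the pin near (327,230). I'll enlarge the dock and compute rough positions.

```bash
cat > h.py <<'E'
from bench import *
import cv2,numpy as np
from scipy.spatial.transform import Rotation as R
def cam(n,s=None):
    c=calibration(n)
    if n!="wrist": return c["mtx"],c["cam_to_world"]
    s=s or get_state();T=np.eye(4);T[:3,:3]=R.from_quat(s["orientation"]).as_matrix();T[:3,3]=s["eef_pos"]
    return c["mtx"],T@c["mount"]
def ray(K,T,p):
    d=T[:3,:3]@np.linalg.inv(K)@[p[0],p[1],1.];return T[:3,3],d/np.linalg.norm(d)
def plane(C,p,z):
    o,d=ray(*C,p);return o+d*(z-o[2])/d[2]
def tri(*cp):
    A=np.zeros((3,3));b=np.zeros(3);L=[ray(*C,p) for C,p in cp]
    for o,d in L:
        M=np.eye(3)-np.outer(d,d);A+=M;b+=M@o
    x=np.linalg.solve(A,b);return x,max(np.linalg.norm(np.cross(x-o,d)) for o,d in L)
def proj(C,x):
    K,T=C;q=K@(T[:3,:3].T@(np.asarray(x)-T[:3,3]));return q[:2]/q[2]
def tocmd(dw,s=None):
    "world shift(m)-> tool units"
    s=s or get_state();return R.from_quat(s["orientation"]).as_matrix().T@np.asarray(dw)/.25
E
python3 - <<'E'
from h import *
S=cam("scene");D=cam("side")
for n,a,b in[("A",(342,149),(271,267)),("B",(234,237),(390,176)),("C",(264,287),(358,149)),("pin",(327,225),(313,180))]:
    print(n,plane(S,a,.07).round(3),plane(D,b,.07).round(3),tri((S,a),(D,b)))
a=cv2.imread("pics/scene0.png")[170:270,300:420];b=cv2.imread("pics/side0.png")[160:225,225:335]
cv2.imwrite("pics/c0.png",np.vstack([cv2.resize(a,(600,500),interpolation=2)[:, :600],])) 
E
```

```text
A [0.419 0.278 0.07 ] [0.419 0.283 0.07 ] (array([0.41844783, 0.28147031, 0.06870994]), np.float64(0.0016258896616126457))
B [ 0.414 -0.286  0.07 ] [ 0.397 -0.274  0.07 ] (array([ 0.40412249, -0.28189766,  0.06269681]), np.float64(0.0032395492616713365))
C [ 0.587 -0.376  0.07 ] [ 0.583 -0.372  0.07 ] (array([ 0.58518845, -0.37495822,  0.06803038]), np.float64(0.00017095339968948382))
pin [ 0.594 -0.115  0.07 ] [ 0.586 -0.111  0.07 ] (array([ 0.59090583, -0.1135657 ,  0.06744432]), np.float64(0.0021232419906388896))
```

View pics/c0.png

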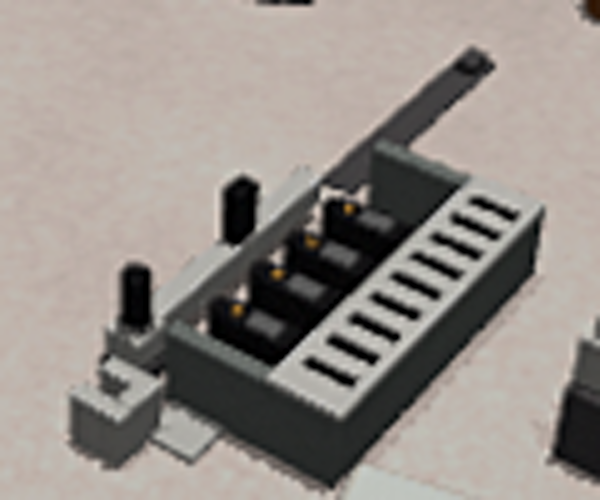

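Crop: pin knob at about scene (327,225), bar grip (348,208), four units, U-notch (323,252) and the hood. I'll get the dock frame from the hood corners.

```bash
python3 - <<'E'
from h import *
S=cam("scene")
c=[plane(S,p,.056)[:2] for p in [(393,206),(409,211),(369,253),(354,245)]]
c=np.array(c);print(c.round(3))
y=(c[0]-c[3]+c[1]-c[2]);y/=np.linalg.norm(y);x=np.array([y[1],-y[0]]);print("yaw",np.degrees(np.arctan2(x[1],x[0])))
o=c.mean(0)-x*.0435;print("origin",o)
f=lambda a,b:o+a*x*.001+b*y*.001
for n,p in dict(pin=(-73,-100),grip=(-73,0),notch=(-50,-150)).items():print(n,f(*p).round(4))
print(plane(S,(347.5,206),.07))
s=get_state();print(R.from_quat(s["orientation"]).as_matrix().round(3))
E
```

```text
[[ 0.705  0.078]
 [ 0.754  0.081]
 [ 0.733 -0.138]
 [ 0.687 -0.132]]
yaw -5.285710647802026
origin [ 0.67661472 -0.02362658]
pin [ 0.5947 -0.1165]
grip [ 0.6039 -0.0169]
notch [ 0.613  -0.1684]
[ 0.59995052 -0.01019577  0.07      ]
[[ 0.922  0.388 -0.001]
 [ 0.388 -0.922  0.002]
 [-0.    -0.002 -1.   ]]
```

Emit:
arm_command(plan=[0.12, -0.1, -0.05, 0, 0, 0, 0.12, -0.1, -0.05, 0, 0, 0, 0.12, -0.1, -0.05, 0, 0, 0, 0.12, -0.1, -0.05, 0, 0, 0, 0.12, -0.11, -0.05, 0, 0, 0, 0.12, -0.11, -0.05, 0, 0, 0, 0.12, -0.11, 0, 0, 0, 0, 0.12, -0.11, 0, 0, 0, 0], gripper=60)

```text
time: 1.1
eef_pos: [0.4214, -0.3799, 0.2713]
orientation: [0.98, 0.198, -0.0, -0.0]
ft_force: [0.4, -0.4, -0.7]
gripper_width: 0.0599
gripper_force: 0.0
```

Emit:
arm_command(plan=[0.12, -0.11, 0, 0, 0, 0, 0.12, -0.11, 0, 0, 0, 0, 0.12, -0.11, 0, 0, 0, 0, 0.12, -0.11, 0, 0, 0, 0, 0.12, -0.11, 0, 0, 0, 0, 0, 0, 0, 0, 0, 0.026, 0, 0, 0, 0, 0, 0.026, 0, 0, 0, 0, 0, 0.026])

```text
time: 2.1
eef_pos: [0.5055, -0.1961, 0.2709]
orientation: [0.999, -0.048, -0.001, -0.0]
ft_force: [-0.7, -0.4, 0.3]
gripper_width: 0.06
gripper_force: 0.0
```

```bash
cat >> h.py <<'E'
import pickle
def snap(name):
    s=get_state();C=cam("wrist",s);im=capture("wrist");cv2.imwrite(f"pics/{name}.png",im);pickle.dump(C,open(f"pics/{name}.pkl","wb"));return C,im
def load(name): return pickle.load(open(f"pics/{name}.pkl","rb")),cv2.imread(f"pics/{name}.png")
E
python3 -c "
from h import *
snap('w1')"
```

Emit:
arm_command(plan=[0.05, -0.1, 0, 0, 0, 0, 0.05, -0.1, 0, 0, 0, 0, 0.05, -0.1, 0, 0, 0, 0, 0.05, -0.1, 0, 0, 0, 0, 0.05, -0.1, 0, 0, 0, 0, 0.05, -0.1, 0, 0, 0, 0, 0, 0, 0, 0, 0, 0, 0, 0, 0, 0, 0, 0])

```text
time: 3.15
eef_pos: [0.5935, -0.055, 0.271]
orientation: [0.999, -0.045, -0.001, 0.0]
ft_force: [-0.0, -0.0, 0.3]
gripper_width: 0.06
gripper_force: 0.0
```

```bash
python3 -c "
from h import *
snap('w2')"
```

```text
(no output)
```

View pics/w1.png

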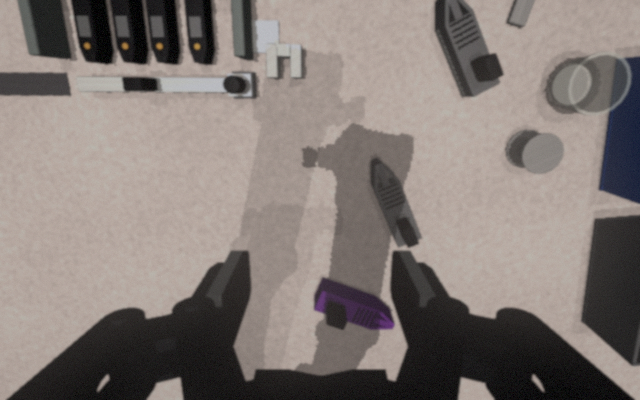

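View pics/w2.png

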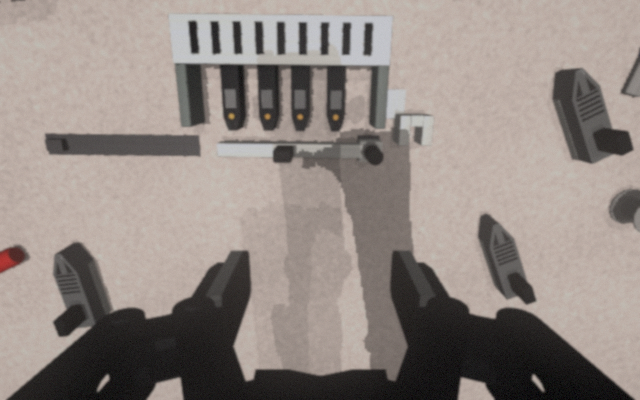

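w2 shows: hood (170..391, 15..67), units 1–4 from right to left with LEDs at (336,117), (300,117), (267,117), (232,117), bar grip top (284,154), pin knob (373,155) and U-notch (415,128). Modules: A (80,290), B (505,260), C (590,115). In w1 B looks smaller than C, so I'll check their sizes numerically and in a crop.

```bash
python3 - <<'E'
from h import *
C,im=load("w2");C1,im1=load("w1")
hsv=cv2.cvtColor(im,cv2.COLOR_BGR2HSV)
print("hood px",hsv[55,280],"bench",hsv[210,150],"moduleC",hsv[140,575],"B",hsv[265,505],"bar",hsv[150,240])
# saturation separates grey from bench
for n,p in dict(bench=(600,300),barrail=(100,145)).items():print(n,hsv[p[1],p[0]])
a=cv2.resize(im[85:175,370:460],(400,400),interpolation=2)   # notch
b=cv2.resize(im[200:310,465:545],(291,400),interpolation=2)  # B
cv2.imwrite("pics/c1.png",np.hstack([cv2.resize(im[100:170,270:440],(780,321),interpolation=2)]))
cv2.imwrite("pics/c2.png",np.hstack([b,cv2.resize(im[60:170,545:640],(345,400),interpolation=2)]))
E
```

```text
hood px [ 20  15 157] bench [  9  30 195] moduleC [12 20 65] B [ 10  15 101] bar [135   5 197]
bench [ 12  27 190]
barrail [ 8 12 84]
```

View pics/c2.png

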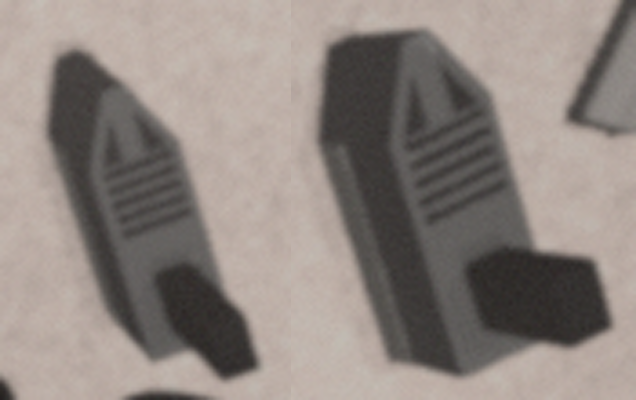

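View pics/c1.png

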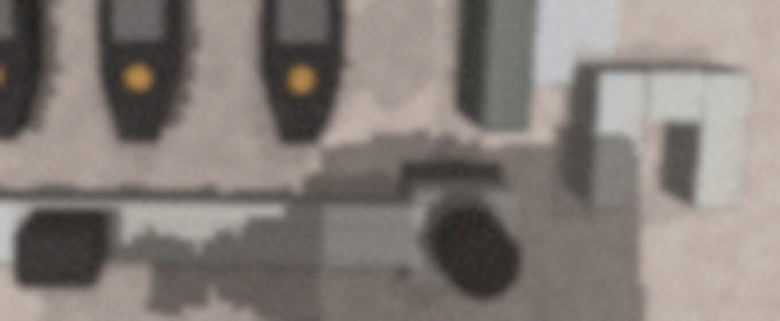

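Crop c2: left is B, which looks narrower and has no visible metal base edge. Right is C, with a metal base strip. B may be a shrunken look-alike, so I'll measure all the candidates together.

```bash
python3 - <<'E'
from h import *
C,im=load("w2");C1,im1=load("w1")
def g(i,x,y): return cv2.resize(i[y:y+110,x:x+95],None,fx=2.7,fy=2.7,interpolation=2)
top=np.hstack([g(im1,355,145),g(im1,425,0),g(im,40,235)])
sc=cv2.imread("pics/scene0.png")
def h(x,y): return cv2.resize(sc[y:y+50,x:x+64],(256,200)) 
bot=np.hstack([h(205,230),h(240,278),h(320,140)]);print(top.shape,bot.shape)
cv2.imwrite("pics/c3.png",np.vstack([top[:, :768],bot]))
E
```

```text
(297, 768, 3) (200, 768, 3)
```

View pics/c3.png

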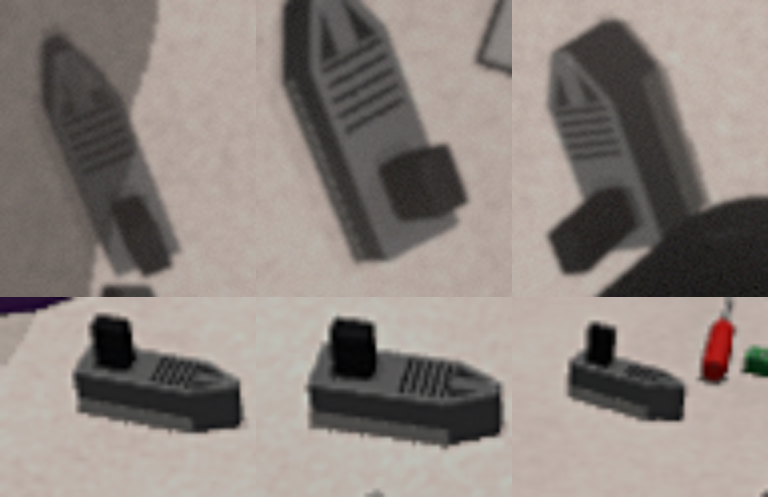

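```bash
python3 - <<'E'
from h import *
S=cam("scene")
for n,ps in dict(B=[(224.5,258.2),(256.3,263.8),(265,262.3)],C=[(253.5,310.3),(288,314.5),(301,312.8)],A=[(334,165),(354,170.2),(363,169.8)]).items():
    q=[plane(S,p,0)[:2] for p in ps];print(n,np.linalg.norm(q[1]-q[0]).round(4),np.linalg.norm(q[2]-q[0]).round(4),[v.round(3) for v in q])
W2,_=load("w2");W1,_=load("w1")
# top-face rear corners & shoulders at z .036
def w(off,pts,po=0): return [(off[0]+(x-po)/2.7,off[1]+y/2.7) for x,y in pts]
for n,c,p in[("B w1",W1,w((355,145),[(118,272),(180,250),(55,115),(128,105)])),("C w1",W1,w((425,0),[(375,260),(455,222),(290,80),(385,30)],256)),("A w2",W2,w((40,235),[(600,240),(660,240),(550,105),(610,105)],512))]:
    q=[plane(c,a,.036)[:2] for a in p];print(n,"width",np.linalg.norm(q[1]-q[0]),np.linalg.norm(q[3]-q[2]),[v.round(3) for v in q])
E
```

```text
B 0.0913 0.1125 [array([ 0.389, -0.311]), array([ 0.476, -0.281]), array([ 0.492, -0.264])]
C 0.0826 0.112 [array([ 0.567, -0.4  ]), array([ 0.642, -0.367]), array([ 0.665, -0.347])]
A 0.0808 0.1105 [array([0.393, 0.267]), array([0.474, 0.275]), array([0.5  , 0.295])]
B w1 width 0.030074336712027805 0.032349403232036084 [array([ 0.381, -0.283]), array([ 0.39 , -0.312]), array([ 0.46 , -0.258]), array([ 0.461, -0.29 ])]
C w1 width 0.034160015186675156 0.03915304935551276 [array([ 0.555, -0.367]), array([ 0.567, -0.399]), array([ 0.626, -0.332]), array([ 0.641, -0.369])]
A w2 width 0.029954931079434817 0.02859346187091685 [array([0.395, 0.298]), array([0.392, 0.268]), array([0.471, 0.3  ]), array([0.468, 0.272])]
```

All three grey ones measure about 110 × 32 mm in scene (base edge) and fit the description; the purple one at (220,220) is the look-alike. Next come the dock frame, pin, grip, notch and unit positions.

```bash
python3 - <<'E'
from h import *
W2,_=load("w2");W1,_=load("w1");S=cam("scene");D=cam("side")
c=np.array([plane(W2,p,.056)[:2] for p in [(170.5,15),(391,16),(385.5,66),(176,65)]])
print(c.round(4),np.linalg.norm(c[0]-c[1]),np.linalg.norm(c[3]-c[2]),np.linalg.norm(c[0]-c[3]))
y=(c[0]-c[1]+c[3]-c[2]);y/=np.linalg.norm(y);x=np.array([y[1],-y[0]]);o=c.mean(0)-x*.0435
yaw=np.degrees(np.arctan2(x[1],x[0]));print("yaw",yaw,"o",o)
todock=lambda p:(np.array([x,y])@(np.asarray(p)[:2]-o)*1000).round(1)
print("pin tri",tri((W2,(373.5,155.6)),(W1,(236,84)),(S,(327,224))))
print("grip tri",tri((W2,(283.1,154.5)),(S,(347.5,206)),(W1,(141,84))))
for n,p,z in[("pin",(373.5,155.6),.070),("grip",(283.1,154.5),.07),("notch",(416.7,132.7),.036),("u1",(335.4,117),.034),("u2",(300.1,117),.034),("u3",(267,117),.034),("u4",(232,117),.034)]:
    q=plane(W2,p,z);print(n,q.round(4),todock(q))
q=plane(W1,(284,58),.036);print(q,todock(q))
print(proj(W1,[0.6,-.17,.036]))
E
```

```text
[[ 0.7501  0.0798]
 [ 0.7293 -0.1383]
 [ 0.6831 -0.1311]
 [ 0.7036  0.084 ]] 0.219086931559582 0.21609844763862215 0.04665229541326325
yaw -5.445783766174287 o [ 0.67322256 -0.02229251]
pin tri (array([ 0.59273983, -0.11489409,  0.07061065]), np.float64(0.004379081304669714))
grip tri (array([ 0.6027173 , -0.01928661,  0.07341536]), np.float64(0.0057686025360788665))
pin [ 0.5935 -0.1124  0.07  ] [-70.8 -97.3]
grip [ 0.6035 -0.0164  0.07  ] [-70.   -0.7]
notch [ 0.6089 -0.1675  0.036 ] [ -50.3 -150.6]
u1 [ 0.6347 -0.0763  0.034 ] [-33.2 -57.5]
u2 [ 0.6383 -0.0365  0.034 ] [-33.4 -17.4]
u3 [0.6417 0.0009 0.034 ] [-33.6  20.1]
u4 [0.6453 0.0404 0.034 ] [-33.7  59.8]
[ 0.61409864 -0.16743105  0.036     ] [ -45.1 -150.1]
[287.96235768  71.54334252]
```

Dock origin ≈ (0.673,-0.022), yaw ≈ -5.4°; units at y = -57, -17, 20 and 60. Everything measured agrees with the nominal figures to about 2–3 mm. Going for the pin.

Emit:
arm_command(plan=[0.008, 0.119, 0, 0, 0, 0, 0.008, 0.119, 0, 0, 0, 0, 0, 0, 0.13, 0, 0, 0, 0, 0, 0.13, 0, 0, 0, 0, 0, 0.13, 0, 0, 0, 0, 0, 0.13, 0, 0, 0, 0, 0, 0.08, 0, 0, 0, 0, 0, 0, 0, 0, 0], gripper=40, newtons=30)

```text
time: 4.2
eef_pos: [0.5907, -0.1148, 0.1199]
orientation: [0.999, -0.046, -0.002, 0.0]
ft_force: [0.6, -0.5, 1.5]
gripper_width: 0.0403
gripper_force: 0.0
```

```bash
python3 -c "
from h import *
C,im=snap('w3');s=get_state();print(s['eef_pos'],s['orientation'])
print(proj(C,[s['eef_pos'][0],s['eef_pos'][1],.07]),proj(C,[.592,-.1145,.07]))
cv2.imwrite('pics/w3c.png',cv2.resize(im[150:400,200:440],None,fx=2,fy=2))"
```

```text
[ 0.59202727 -0.11473596  0.12116924] [ 9.98926938e-01 -4.63075802e-02 -7.15190398e-04  2.64035309e-04]
[319.84253399 201.65190593] [319.49498107 201.72181696]
```

View pics/w3c.png

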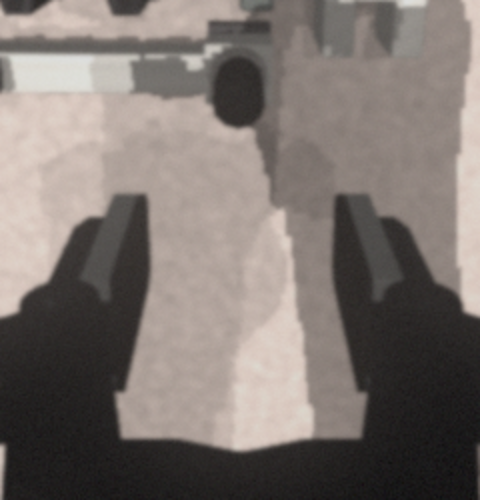

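Knob top is at about image (319,200), matching the predicted (319.5,201.7), so it's centred. Descend and grip.

Emit:
arm_command(plan=[0, 0, 0.1, 0, 0, 0, 0, 0, 0.1, 0, 0, 0, 0, 0, 0.07, 0, 0, 0, 0, 0, 0.03, 0, 0, 0, 0, 0, 0, 0, 0, 0, 0, 0, 0, 0, 0, 0, 0, 0, 0, 0, 0, 0, 0, 0, 0, 0, 0, 0])

```text
time: 5.25
eef_pos: [0.5932, -0.1136, 0.0469]
orientation: [0.999, -0.046, 0.0, 0.0]
ft_force: [-0.8, 0.3, -0.4]
gripper_width: 0.0402
gripper_force: 0.0
```

Emit:
arm_command(plan=[0, 0, 0, 0, 0, 0, 0, 0, 0, 0, 0, 0, 0, 0, 0, 0, 0, 0, 0, 0, 0, 0, 0, 0, 0, 0, 0, 0, 0, 0, 0, 0, 0, 0, 0, 0, 0, 0, 0, 0, 0, 0, 0, 0, 0, 0, 0, 0], gripper=5, newtons=40)

```text
time: 6.25
eef_pos: [0.5929, -0.1135, 0.0464]
orientation: [0.999, -0.046, 0.0, 0.0]
ft_force: [0.8, 0.1, 0.0]
gripper_width: 0.0048
gripper_force: 0.0
```

```bash
python3 -c "
from h import *
C,im=snap('w4');s=get_state();print(s['eef_pos'],s['gripper_width'])
S=capture('scene')
cv2.imwrite('pics/w4c.png',np.hstack([cv2.resize(im[100:400,180:460],None,fx=1.33,fy=1.33),cv2.resize(S[180:270,290:380],(399,399))]))"
```

```text
[ 0.59290852 -0.11353141  0.04640036] 0.004662687247197369
```

View pics/w4c.png

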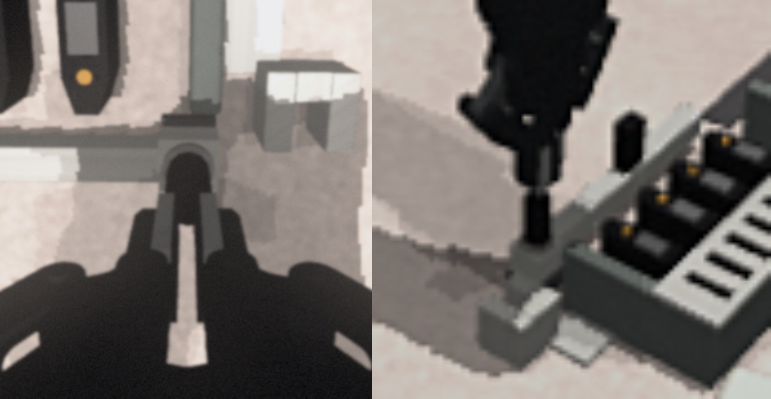

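Fingers closed empty. In scene the fingertips at about (327,222) appear just above the knob, not around it. I'll check where the tips really are.

```bash
python3 -c "
from h import *
C,im=load('w4');S=cam('scene');D=cam('side');e=np.array([0.5929,-.1135,.0464])
print('proj TCP scene',proj(S,e),proj(S,e+[0,0,.024]),'wrist',proj(C,e),proj(C,e+[0,0,.02]))
print(tri((S,(326.8,222)),(C,(321,247))))
print('pin',proj(S,[.592,-.1145,.07]),proj(S,[.592,-.1145,.036]),proj(C,[.592,-.1145,.07]))
im=capture('scene');g=im[190:245,310:345].min(2)
print(g[15:48,8:28])
"
```

```text
proj TCP scene [326.76955761 231.15948653] [326.87554121 224.4846174 ] wrist [320.17761059 232.37233698] [320.19583416 248.21571362]
(array([ 0.59626834, -0.11483521,  0.07949587]), np.float64(0.0029729255194421655))
pin [326.39988746 224.68379327] [326.25969762 234.08323055] [322.47223668 252.99732738]
[[ 16  15  34  23  10  10   2   0   7  10  13  11  13  12  13   9   0 180
  189 174]
 [ 16  12  15  15  11   1 146 124  49   6  12  15  13  11  11   3   0 187
  200 189]
 [ 13  15  13  10  12   4  81  85  38   7  13   8  12  14  10   0  23 183
  194 188]
 [ 12  13  12  12  12   7   2  25  15  12  14  14  13   9   2   0 116 183
  186 182]
 [ 10  12  12  15  12  12  12   9  10  11  14   9   9  30  11  75 176 188
  182 180]
 [  8  14  14  13  13  12  13  11  12  13  10  12   7  44  43 129 188 188
  184 185]
 [  0   5  10   9  14  15  13  13  14  12  14  11   6  16  44 134 182 183
  181 184]
 [ 58   2   0   3  11  13  12  15  11  13   8  19   8   6  41 130 180 182
  182 185]
 [150 155  99  27   0   7  12  13  13  20  30  59  26  12  42 131 179 182
  181 184]
 [164 168 165 133  54   7   8 
[... 1310 characters left out ...]
  85  88
   87  79]
 [140 142 141 140 143 120  48   0   8   7   7   0  62  87  88  88  86  84
   79  74]
 [141 144 142 140 145 124  51   0   3   9   5   0  65  88  89  88  85  78
   75  74]
 [141 141 141 143 154 115  41   0   5   6   5   0  59  88  90  82  77  74
   75  74]
 [144 143 142 145 142  82  19   0   6   4   4   0  46  87  81  76  76  76
   76  73]
 [146 146 147 125  96  58  31   9   0   2   0  25  55  86  84  78  67  57
   54  59]
 [144 147 136  98  83  62  60  49  34  29  26  52  61  81  79  68  51  42
   77  92]
 [148 150 135  86  77  74  66  59  57  57  53  68  78  78  78  54  78  89
   96  95]
 [157 159 142  88  73  75  76  78  78  73  75  82  78  76  71  47  51  65
   89  95]]
```

```bash
python3 -c "
from h import *
C,im=load('w4');C3,_=load('w3')
for dz in (0,.01,.02,.03,.04):
    K,T=C;T=T.copy();T[2,3]+=dz
    print(dz,'LED',proj((K,T),[.6347,-.0763,.034]),'knob',proj((K,T),[.592,-.1145,.07]))
s=get_state();print(s['time'],s['eef_pos'],s['joint_pos'],s['ft_force'],s['joint_efforts'])
hsv=cv2.cvtColor(im,cv2.COLOR_BGR2HSV);m=((hsv[...,1]>130)&(hsv[...,2]>120)).astype(np.uint8);print(cv2.connectedComponentsWithStats(m)[2:])
C2,im=load('w2');hsv=cv2.cvtColor(im,cv2.COLOR_BGR2HSV);m=((hsv[...,1]>130)&(hsv[...,2]>120)).astype(np.uint8);print(cv2.connectedComponentsWithStats(m)[2:])
"
```

```text
0 LED [244.33530054 157.64503958] knob [322.47223668 252.99732738]
0.01 LED [247.90841817 154.40357283] knob [322.34115989 244.25697603]
0.02 LED [251.159338   151.45439802] knob [322.22334718 236.40108903]
0.03 LED [254.12976011 148.75968559] knob [322.11688217 229.30187929]
0.04 LED [256.85448621 146.28786408] knob [322.02020067 222.85504546]
6.4 [ 0.59288038 -0.1135309   0.04639362] [ 0.13116618  0.64118715 -0.02406743  1.98441109  0.02918805  0.51635695
 -1.57558752] [-0.14126881  0.68622673 -0.72962315] [-3.20364634e-04 -4.97961402e+01  6.26775697e-01 -1.21104670e+01
  5.62401343e-03  1.34575832e-03  2.72935781e-07]
(array([[     0,      0,    640,    400, 255549],
       [    16,    150,     13,     12,    122],
       [    92,    150,     13,     13,    117],
       [   162,    151,     12,     12,    115],
       [   238,    152,     11,     11,     97]], dtype=int32), array([[319.840692  , 199.57615565],
       [ 21.92622951, 155.26229508],
       [ 98.37606838, 156.15384615],
       [167.5826087 , 156.75652174],
       [243.03092784, 157.46391753]]))
(array([[     0,      0,    640,    400, 255716],
       [   230,    114,      4,      5,     16],
       [   265,    114,      5,      5,     20],
       [   298,    115,      5,      4,     18],
       [   333,    115,      5,      5,     19],
       [     0,    251,     16,     21,    211]], dtype=int32), array([[319.7690211 , 199.47301694],
       [231.4375    , 115.75      ],
       [266.9       , 116.05      ],
       [299.77777778, 116.5       ],
       [335.15789474, 116.94736842],
       [  5.4028436 , 260.97630332]]))
```

The unit LEDs confirm the reported pose, yet triangulation puts the fingertips near z ≈ 0.08. I'll open, descend a little, and re-measure.

Emit:
arm_command(plan=[0, 0, 0, 0, 0, 0, 0, 0, 0, 0, 0, 0, 0, 0, 0, 0, 0, 0, 0, 0, 0.02, 0, 0, 0, 0, 0, 0.02, 0, 0, 0, 0, 0, 0.01, 0, 0, 0, 0, 0, 0, 0, 0, 0, 0, 0, 0, 0, 0, 0], gripper=40)

```text
time: 7.4
eef_pos: [0.593, -0.1135, 0.0339]
orientation: [0.999, -0.046, 0.0, 0.0]
ft_force: [0.2, -0.9, 0.6]
gripper_width: 0.0398
gripper_force: 0.0
```

```bash
python3 -c "
from h import *
C,im=snap('w5');S=capture('scene');D=capture('side')
p=proj(cam('side'),get_state()['eef_pos']).astype(int);print(p,proj(cam('scene'),get_state()['eef_pos']))
cv2.imwrite('pics/w5c.png',np.hstack([cv2.resize(S[180:260,286:366],(400,400),interpolation=2),cv2.resize(D[p[1]-50:p[1]+30,p[0]-40:p[0]+40],(400,400),interpolation=2)]))"
```

```text
[312 188] [326.74655285 234.5440033 ]
```

View pics/w5c.png

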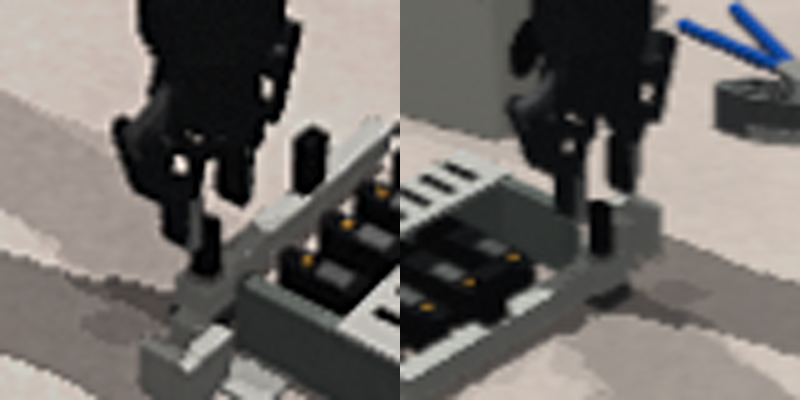

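Scene tips at (322,229) and (333.5,220), straddling the knob. Side agrees: the real tips sit about 30 mm behind the reported TCP, so I'll use that offset throughout and go 21 mm lower.

Emit:
arm_command(plan=[0, 0, 0.03, 0, 0, 0, 0, 0, 0.03, 0, 0, 0, 0, 0, 0.024, 0, 0, 0, 0, 0, 0, 0, 0, 0, 0, 0, 0, 0, 0, 0, 0, 0, 0, 0, 0, 0, 0, 0, 0, 0, 0, 0, 0, 0, 0, 0, 0, 0])

```text
time: 8.55
eef_pos: [0.593, -0.1135, 0.0131]
orientation: [0.999, -0.046, 0.0, 0.0]
ft_force: [0.4, -0.5, 0.6]
gripper_width: 0.04
gripper_force: 0.0
```

Emit:
arm_command(plan=[0, 0, 0, 0, 0, 0, 0, 0, 0, 0, 0, 0, 0, 0, 0, 0, 0, 0, 0, 0, 0, 0, 0, 0, 0, 0, 0, 0, 0, 0, 0, 0, 0, 0, 0, 0, 0, 0, 0, 0, 0, 0, 0, 0, 0, 0, 0, 0], gripper=5, newtons=40)

```text
time: 9.55
eef_pos: [0.593, -0.1136, 0.013]
orientation: [0.999, -0.046, 0.0, 0.0]
ft_force: [-0.5, -0.5, 1.2]
gripper_width: 0.0166
gripper_force: 39.1
```

Emit:
arm_command(plan=[0, 0, -0.04, 0, 0, 0, 0, 0, -0.06, 0, 0, 0, 0, 0, -0.08, 0, 0, 0, 0, 0, -0.06, 0, 0, 0, 0, 0, 0, 0, 0, 0, 0, 0, 0, 0, 0, 0, 0, 0, 0, 0, 0, 0, 0, 0, 0, 0, 0, 0])

```text
time: 10.55
eef_pos: [0.5924, -0.1135, 0.0722]
orientation: [0.999, -0.046, -0.001, -0.0]
ft_force: [0.5, 0.1, -1.0]
gripper_width: 0.0164
gripper_force: 39.1
```

```bash
python3 -c "
from h import *
C,im=snap('w6');S=capture('scene');D=capture('side');cv2.imwrite('pics/s6.png',S);cv2.imwrite('pics/d6.png',D)
p=proj(cam('side'),get_state()['eef_pos']).astype(int)
cv2.imwrite('pics/w6c.png',np.hstack([cv2.resize(S[180:270,286:366],(356,400),interpolation=2),cv2.resize(im[80:280,220:440],(440,400),interpolation=2)]))"
```

```text
(no output)
```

View pics/w6c.png

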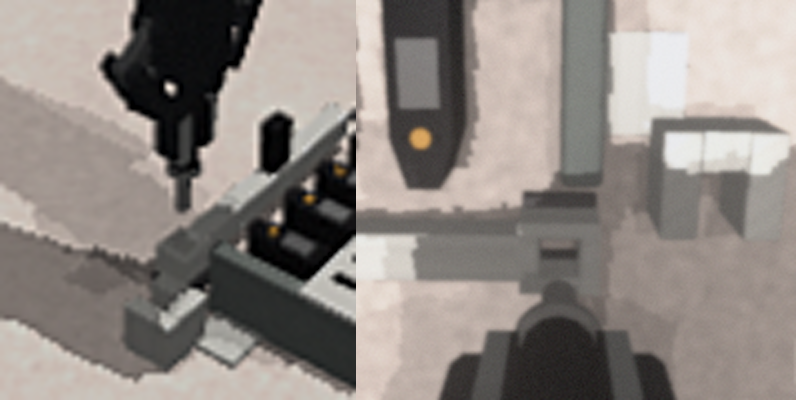

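Pin drawn and hanging upright (scene crop tip at (181,210)). Moving by the dock geometry (+21, -50 mm) to over the notch.

Emit:
arm_command(plan=[0.028, 0.066, 0, 0, 0, 0, 0.028, 0.067, 0, 0, 0, 0, 0.028, 0.067, 0, 0, 0, 0, 0, 0, 0, 0, 0, 0, 0, 0, 0.04, 0, 0, 0, 0, 0, 0.04, 0, 0, 0, 0, 0, 0.02, 0, 0, 0, 0, 0, 0, 0, 0, 0])

```text
time: 11.7
eef_pos: [0.6087, -0.1645, 0.0471]
orientation: [0.999, -0.045, -0.001, -0.0]
ft_force: [0.2, 0.4, 0.0]
gripper_width: 0.0166
gripper_force: 39.1
```

```bash
python3 -c "
from h import *
C,im=snap('w7');S=capture('scene');print(get_state()['eef_pos'])
cv2.imwrite('pics/w7c.png',np.hstack([cv2.resize(S[210:270,300:348],(320,400),interpolation=2),cv2.resize(im[100:280,220:440],(480,400),interpolation=2)]))"
```

```text
[ 0.60933041 -0.16497514  0.04784269]
```

View pics/w7c.png

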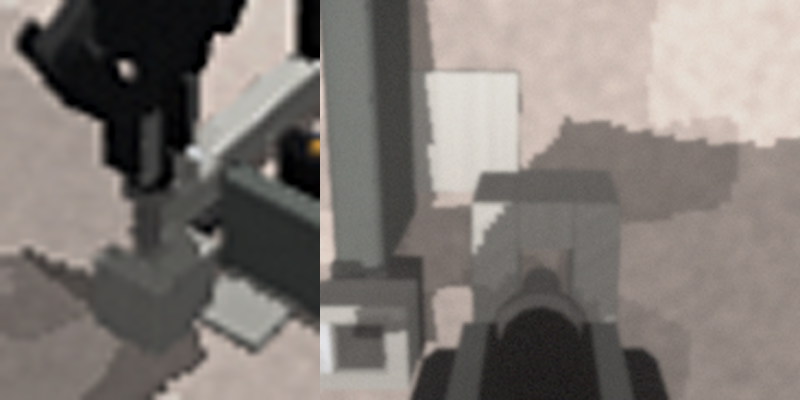

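Slot centre is at crop x ≈ 548 and the shank at 541, so shift about 1.5 mm right, then lower in steps.

Emit:
arm_command(plan=[0.004, 0.006, 0, 0, 0, 0, 0, 0, 0, 0, 0, 0, 0, 0, 0.02, 0, 0, 0, 0, 0, 0.02, 0, 0, 0, 0, 0, 0.01, 0, 0, 0, 0, 0, 0, 0, 0, 0, 0, 0, 0, 0, 0, 0, 0, 0, 0, 0, 0, 0])

```text
time: 12.8
eef_pos: [0.6102, -0.1668, 0.0355]
orientation: [0.999, -0.046, 0.0, 0.0]
ft_force: [1.0, -0.3, -0.3]
gripper_width: 0.0163
gripper_force: 39.1
```

Emit:
arm_command(plan=[0, 0, 0.02, 0, 0, 0, 0, 0, 0.02, 0, 0, 0, 0, 0, 0.02, 0, 0, 0, 0, 0, 0.012, 0, 0, 0, 0, 0, 0, 0, 0, 0, 0, 0, 0, 0, 0, 0, 0, 0, 0, 0, 0, 0, 0, 0, 0, 0, 0, 0])

```text
time: 13.8
eef_pos: [0.6101, -0.1668, 0.0174]
orientation: [0.999, -0.046, 0.0, 0.0]
ft_force: [-0.3, 0.1, -0.5]
gripper_width: 0.0165
gripper_force: 39.1
```

Pin should be on the block. Release, rise, go to the bar grip.

Emit:
arm_command(plan=[0, 0, 0, 0, 0, 0, 0, 0, 0, 0, 0, 0, 0, 0, 0, 0, 0, 0, 0, 0, 0, 0, 0, 0, 0, 0, -0.04, 0, 0, 0, 0, 0, -0.1, 0, 0, 0, 0, 0, -0.14, 0, 0, 0, 0, 0, -0.12, 0, 0, 0], gripper=34)

```text
time: 14.8
eef_pos: [0.6104, -0.1669, 0.1193]
orientation: [0.999, -0.046, 0.001, 0.0]
ft_force: [0.1, -1.4, -0.6]
gripper_width: 0.0339
gripper_force: 0.0
```

Emit:
arm_command(plan=[-0.022, -0.12, 0, 0, 0, 0, -0.022, -0.12, 0, 0, 0, 0, -0.022, -0.12, 0, 0, 0, 0, -0.022, -0.12, 0, 0, 0, 0, 0, -0.126, 0, 0, 0, 0, 0, 0, 0, 0, 0, 0, 0, 0, 0, 0, 0, 0, 0, 0, 0, 0, 0, 0], gripper=45)

```text
time: 15.8
eef_pos: [0.6019, -0.0158, 0.1176]
orientation: [0.999, -0.047, 0.0, 0.0]
ft_force: [0.3, -0.4, 1.0]
gripper_width: 0.0448
gripper_force: 0.0
```

```bash
python3 - <<'E'
from h import *
C,im=snap('w8');s=get_state();print(s['eef_pos'],s['orientation'])
S=capture("scene");cv2.imwrite("pics/s8.png",S)
# LEDs for dock registration
hsv=cv2.cvtColor(im,cv2.COLOR_BGR2HSV);m=((hsv[...,1]>130)&(hsv[...,2]>120)).astype(np.uint8);n,_,st,ce=cv2.connectedComponentsWithStats(m)
for a,c in zip(st[1:],ce[1:]):
    if a[4]>20: print(a[4],c.round(1),plane(C,c,.034).round(4))
# dark blobs: grip post & pin knob
m=(im.max(2)<45).astype(np.uint8);n,_,st,ce=cv2.connectedComponentsWithStats(m)
for a,c in zip(st[1:],ce[1:]):
    if a[4]>150: print(a,c.round(1))
print('expect pin',proj(C,[.6105,-.1665,.074]),'grip',proj(C,[.6025,-.014,.07]))
E
```

```text
[ 0.60190513 -0.01567844  0.11750853] [ 9.98905129e-01 -4.67800886e-02  1.39762588e-05  4.08789358e-04]
47 [236.3 138.3] [0.6467 0.0412 0.034 ]
52 [292.4 138.6] [6.427e-01 6.000e-04 3.400e-02]
50 [343.3 139.1] [ 0.6388 -0.0363  0.034 ]
46 [398.6 139.4] [ 0.6348 -0.0764  0.034 ]
[168   0  13  37 254] [174.1  15.9]
[240  58  16  70 449] [250.6  87.2]
[   20   291   601   109 26182] [335.9 369.4]
expect pin [555.11854526 172.87231031] grip [317.35134613 204.30729239]
```

```bash
python3 - <<'E'
from h import *
C,im=load('w8')
g=im.max(2)
for nm,(x0,x1,y0,y1) in dict(grip=(270,370,160,260),pin=(500,620,120,240)).items():
    w=g[y0:y1,x0:x1]
    for t in(45,60,75):
        n,_,st,ce=cv2.connectedComponentsWithStats((w<t).astype(np.uint8))
        print(nm,t,[(list(a[:2]+[x0,y0]),list(a[2:]),c.round(0)+[x0,y0]) for a,c in zip(st[1:],ce[1:]) if a[4]>80])
for nm,p in dict(gt=[(.6025,-.014,.07)],pt=[(.6105,-.1665,.074),(.6105,-.1665,.04)]).items(): print(nm,[proj(C,q) for q in p])
E
```

```text
grip 45 []
grip 60 [([np.int64(305), np.int64(183)], [np.int32(28), np.int32(31), np.int32(768)], array([319., 198.]))]
grip 75 [([np.int64(304), np.int64(182)], [np.int32(30), np.int32(33), np.int32(854)], array([318., 198.]))]
pin 45 []
pin 60 []
pin 75 [([np.int64(518), np.int64(155)], [np.int32(39), np.int32(29), np.int32(650)], array([535., 167.])), ([np.int64(548), np.int64(165)], [np.int32(20), np.int32(20), np.int32(111)], array([558., 174.]))]
gt [array([317.35134613, 204.30729239])]
pt [array([555.11854526, 172.87231031]), array([525.67485653, 162.38652836])]
```

Grip post is centred under the tool (blob 305–333, 183–214), and the parked pin is at (518–568, 155–185) as expected upright. Grip the bar post.

Emit:
arm_command(plan=[0, 0, 0.1, 0, 0, 0, 0, 0, 0.1, 0, 0, 0, 0, 0, 0.1, 0, 0, 0, 0, 0, 0.08, 0, 0, 0, 0, 0, 0.036, 0, 0, 0, 0, 0, 0, 0, 0, 0, 0, 0, 0, 0, 0, 0, 0, 0, 0, 0, 0, 0])

```text
time: 16.9
eef_pos: [0.6027, -0.0139, 0.0142]
orientation: [0.999, -0.046, 0.001, -0.0]
ft_force: [-0.5, 0.1, -0.0]
gripper_width: 0.0451
gripper_force: 0.0
```

Emit:
arm_command(plan=[0, 0, 0, 0, 0, 0, 0, 0, 0, 0, 0, 0, 0, 0, 0, 0, 0, 0, 0, 0, 0, 0, 0, 0, 0, 0, 0, 0, 0, 0, 0, 0, 0, 0, 0, 0, 0, 0, 0, 0, 0, 0, 0, 0, 0, 0, 0, 0], gripper=5)

```text
time: 17.9
eef_pos: [0.6023, -0.014, 0.014]
orientation: [0.999, -0.046, 0.0, -0.0]
ft_force: [-1.1, -0.0, 6.6]
gripper_width: 0.0188
gripper_force: 40.8
```

Emit:
arm_command(plan=[0, -0.03, 0, 0, 0, 0, 0, -0.06, 0, 0, 0, 0, 0, -0.06, 0, 0, 0, 0, 0, -0.06, 0, 0, 0, 0, 0, -0.06, 0, 0, 0, 0, 0, -0.06, 0, 0, 0, 0, 0, -0.06, 0, 0, 0, 0, 0, -0.06, 0, 0, 0, 0])

```text
time: 18.9
eef_pos: [0.6138, 0.0977, 0.014]
orientation: [0.999, -0.046, 0.001, 0.0]
ft_force: [1.8, -2.6, 4.3]
gripper_width: 0.019
gripper_force: 40.8
```

Emit:
arm_command(plan=[0, -0.06, 0, 0, 0, 0, 0, -0.06, 0, 0, 0, 0, 0, -0.06, 0, 0, 0, 0, 0, -0.06, 0, 0, 0, 0, 0, -0.06, 0, 0, 0, 0, 0, -0.04, 0, 0, 0, 0, 0, -0.006, 0, 0, 0, 0, 0, 0, 0, 0, 0, 0])

```text
time: 19.9
eef_pos: [0.6227, 0.1845, 0.014]
orientation: [0.999, -0.046, 0.002, -0.0]
ft_force: [4.6, -2.7, 5.0]
gripper_width: 0.0191
gripper_force: 41.1
```

Emit:
arm_command(plan=[0, -0.006, 0, 0, 0, 0, 0, -0.006, 0, 0, 0, 0, 0, 0, 0, 0, 0, 0, 0, 0, 0, 0, 0, 0, 0, 0, 0, 0, 0, 0, 0, 0, 0, 0, 0, 0, 0, 0, 0, 0, 0, 0, 0, 0, 0, 0, 0, 0])

```text
time: 20.9
eef_pos: [0.6226, 0.1844, 0.014]
orientation: [0.999, -0.047, 0.002, 0.001]
ft_force: [4.8, -5.6, 6.4]
gripper_width: 0.0191
gripper_force: 41.3
```

Emit:
arm_command(plan=[0, 0, 0, 0, 0, 0, 0, 0, 0, 0, 0, 0, 0, 0, 0, 0, 0, 0, 0, 0, 0, 0, 0, 0, 0, 0, -0.1, 0, 0, 0, 0, 0, -0.16, 0, 0, 0, 0, 0, -0.2, 0, 0, 0, 0, 0, -0.2, 0, 0, 0], gripper=45)

```text
time: 21.9
eef_pos: [0.6198, 0.1874, 0.1796]
orientation: [0.999, -0.045, -0.0, 0.0]
ft_force: [1.1, 0.0, -0.4]
gripper_width: 0.0447
gripper_force: 0.0
```

Bar is at its stop. Over to module A for a close measurement.

Emit:
arm_command(plan=[-0.1, -0.035, -0.03, 0, 0, 0, -0.1, -0.035, -0.03, 0, 0, 0, -0.1, -0.035, -0.03, 0, 0, 0, -0.1, -0.035, -0.03, 0, 0, 0, -0.1, -0.035, -0.03, 0, 0, 0, -0.1, -0.035, -0.03, 0, 0, 0, -0.1, -0.035, -0.03, 0, 0, 0, -0.1, -0.035, -0.03, 0, 0, 0], gripper=50)

```text
time: 22.9
eef_pos: [0.4251, 0.2755, 0.238]
orientation: [0.999, -0.045, -0.001, 0.001]
ft_force: [-0.4, 0.2, 0.6]
gripper_width: 0.0501
gripper_force: 0.0
```

```bash
cat >> h.py <<'E'
def blob(m,near,minA=100):
    n,l,st,ce=cv2.connectedComponentsWithStats(m.astype(np.uint8))
    k=[i for i in range(1,n) if st[i,4]>=minA]
    i=min(k,key=lambda i:np.hypot(*(ce[i]-near)));return (l==i),st[i],ce[i]
def module(C,im,guess,dbg=None):
    "rectangular post top (dark) and heading from grey body mask"
    g=im.max(2).astype(int)
    p=proj(C,[guess[0],guess[1],.072]);x,y=p.astype(int);r=45
    x0,y0=max(x-r,0),max(y-r,0);w=g[y0:y+r,x0:x+r]
    return p,w,(x0,y0)
E
python3 - <<'E'
from h import *
C,im=snap('w9');print(get_state()['eef_pos'])
S=cam('scene');
for q in[(.419,.281)]:
    p=proj(C,[*q,.072]);print(p,proj(C,[*q,.036]))
g=im.max(2);x,y=p.astype(int)
print(g[y-50:y+60:5,x-60:x+70:5])
cv2.imwrite('pics/w9c.png',cv2.resize(im[max(0,y-150):y+90,x-110:x+110],None,fx=2.4,fy=2.4,interpolation=2));print(x-110,max(0,y-150))
E
```

```text
[0.42165999 0.2776836  0.23865114]
[314.96658552 173.80746921] [315.37536829 166.21632897]
[[161 166 163 164 157 161 160 161  97  81  92  96  95  96  97 161 158 166
  161 159 163 162 162 139 100 101]
 [179 175 165 168 184 165 166 161 102  69  73  90  89  99  95 162 160 163
  160 167 166 164 159 111 101 104]
 [185 181 185 184 181 183 178 162 105  75  65  73  77  91  92 161 160 160
  142 107 101  99 104  98  95  99]
 [183 184 185 183 185 184 181 183 123  90  75  70  71  73  90 163 159 102
   95  96  97 100  97  97 100  98]
 [177 181 181 183 182 186 183 181 150  94  89  78  67  72  94 152 123  98
  101 101  95 100  95  98 101  94]
 [182 181 184 182 180 186 184 184 166  98 100  96  98  96  93  98  96  96
   98  99  95  98  95 102  97  95]
 [181 185 184 183 184 184 182 186 170 114 113 100  97  97  60  97  96  96
   99  97  98  96  95  95  96  98]
 [181 181 182 179 182 183 184 181 180  78  73  82  69  60  67 100  99  96
  100  98  98  96  97  97  95  93]
 [182 186 187 184 185 185 185 181 182  83  73  51  43  66  71 114 100  97
  100 103 100  99  93  95  89 102]
 [184 187 187 184 186 184 18
[... 696 characters left out ...]
178
  185 178 127 116 117 116  98  95]
 [183 184 187 187 175 183 183 185 183 184 183 183 183 175 177 178 182 181
  179 176 182 133 112 118 117  94]
 [184 184 183 171 173 171 174 177 176 173 185 182 180 175 168 175 184 183
  182 184 179 177 156 130 115 115]
 [177 179 178 182 172 175 175 174 175 170 173 172 172 171 171 172 174 175
  179 184 176 177 184 178 145 120]
 [178 173 176 174 178 174 178 177 180 174 178 174 173 172 176 167 171 174
  168 182 182 175 181 183 181 131]
 [174 172 172 180 176 173 175 172 173 178 176 175 173 177 169 174 165 169
  176 184 183 172 179 179 180 177]
 [174 179 173 174 175 176 174 172 177 178 179 174 176 174 170 168 171 173
  170 178 178 179 180 183 183 177]]
204 23
```

View pics/w9c.png

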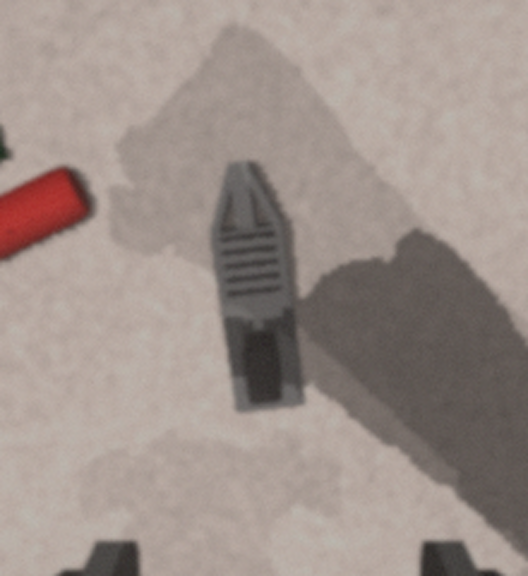

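Module A in w9: nose tip at image (305,91), rear corners (302.8,193.8) and (330.3,191.3), shoulders (292.3,122.2) and (324,118); post top spans (307–322, 160–191). That was the last allowed view; from here on I use numbers.

```bash
cat >> h.py <<'E'
def modpose(C,nose,rl,rr,sl,sr,z=.036):
    q=[plane(C,p,z)[:2] for p in(nose,rl,rr,sl,sr)]
    rear=(q[1]+q[2])/2;sh=(q[3]+q[4])/2
    for nm,d in(("nose",q[0]-rear),("sh",sh-rear),("L",q[3]-q[1]),("R",q[4]-q[2])): print(nm,np.degrees(np.arctan2(d[1],d[0])).round(1),np.linalg.norm(d).round(4))
    print("rear",rear,"widths",np.linalg.norm(q[1]-q[2]),np.linalg.norm(q[3]-q[4]));return rear,q
E
python3 - <<'E'
from h import *
C,im=load('w9')
rear,q=modpose(C,(304.8,91.5),(302.8,193.8),(330.3,191.3),(292.3,122.2),(324,118))
d=q[0]-rear;d/=np.linalg.norm(d);print("post from body",rear+d*.025)
g=im.max(2);m=np.zeros_like(g);m[120:230,280:350]=(g<64)[120:230,280:350]
b,st,ce=blob(m>0,(314,175));r=cv2.minAreaRect(np.argwhere(b)[:,::-1].astype(np.float32));print(st,ce,r)
print(plane(C,ce,.072),plane(C,(ce[0],st[1]+st[3]),.072),plane(C,(ce[0],st[1]),.072))
E
```

```text
nose 1.0 0.1077
sh 1.0 0.079
L 2.1 0.0784
R 0.0 0.0796
rear [0.38938568 0.28249954] widths 0.030528534875877075 0.03331945931144251
post from body [0.41438153 0.28295511]
[305 157  21  33 421] [313.45605701 173.19477435] ((313.9700012207031, 172.70999145507812), (18.80904197692871, 33.65828323364258), 8.130102157592773)
[0.41974934 0.28242257 0.072     ] [0.4026466  0.28405961 0.072     ] [0.43578409 0.28088777 0.072     ]
```

Emit:
arm_command(plan=[-0.029, -0.018, 0, 0, 0, 0, 0, 0, 0, 0, 0, -0.0172, 0, 0, 0.15, 0, 0, 0, 0, 0, 0.18, 0, 0, 0, 0, 0, 0.18, 0, 0, 0, 0, 0, 0.18, 0, 0, 0, 0, 0, 0.13, 0, 0, 0, 0, 0, 0.076, 0, 0, 0], gripper=40)

```text
time: 23.95
eef_pos: [0.4202, 0.2793, 0.012]
orientation: [1.0, 0.008, -0.001, 0.001]
ft_force: [0.4, 0.1, 0.5]
gripper_width: 0.04
gripper_force: 0.0
```

Emit:
arm_command(plan=[0, 0, 0, 0, 0, 0, 0, 0, 0, 0, 0, 0, 0, 0, 0, 0, 0, 0, 0, 0, 0, 0, 0, 0, 0, 0, 0, 0, 0, 0, 0, 0, 0, 0, 0, 0, 0, 0, 0, 0, 0, 0, 0, 0, 0, 0, 0, 0], gripper=5, newtons=60)

```text
time: 24.95
eef_pos: [0.4208, 0.2803, 0.0144]
orientation: [1.0, 0.008, -0.0, 0.0]
ft_force: [0.1, -0.2, -3.1]
gripper_width: 0.0128
gripper_force: 62.3
```

Gripped. Lift slightly, align with the dock yaw and carry A to the front of the gap between units 3 and 4.

Emit:
arm_command(plan=[0, 0, -0.03, 0, 0, 0, 0, 0, -0.03, 0, 0, 0.0183, 0.03, 0.1, 0, 0, 0, 0, 0.04, 0.12, 0, 0, 0, 0, 0.04, 0.12, 0, 0, 0, 0, 0.04, 0.12, 0, 0, 0, 0, 0.04, 0.12, 0, 0, 0, 0, 0.05, 0.12, 0, 0, 0, 0])

```text
time: 25.95
eef_pos: [0.4635, 0.0993, 0.0299]
orientation: [0.999, -0.049, 0.0, -0.0]
ft_force: [0.2, 0.3, -3.5]
gripper_width: 0.0126
gripper_force: 62.3
```

Emit:
arm_command(plan=[0.06, 0.12, 0, 0, 0, 0, 0.07, 0.08, 0, 0, 0, 0, 0.06, 0.043, 0, 0, 0, 0, 0.047, 0, 0, 0, 0, 0, 0, 0, 0, 0, 0, 0, 0, 0, 0, 0, 0, 0, 0, 0, 0, 0, 0, 0, 0, 0, 0, 0, 0, 0])

```text
time: 26.95
eef_pos: [0.5158, 0.0345, 0.0293]
orientation: [0.999, -0.049, -0.0, 0.0]
ft_force: [-0.0, -0.5, -3.3]
gripper_width: 0.0124
gripper_force: 62.2
```

```bash
python3 - <<'E'
from h import *
C,im=snap('w10');s=get_state();print(s['eef_pos'],s['orientation'],s['ft_force'])
hsv=cv2.cvtColor(im,cv2.COLOR_BGR2HSV);m=((hsv[...,1]>130)&(hsv[...,2]>120)).astype(np.uint8);n,_,st,ce=cv2.connectedComponentsWithStats(m)
for a,c in zip(st[1:],ce[1:]):
    if 20<a[4]<300: print(a[4],c.round(1),plane(C,c,.034).round(4))
g=im.max(2)
for r in range(70,260,8): print(r,g[r,270:375:4])
E
```

```text
[0.51594572 0.0342992  0.02935378] [ 9.98809781e-01 -4.87745993e-02 -2.45743101e-04  1.81218108e-05] [ 0.29414362 -0.07627015 -2.44098782]
70 [197 177 183 179 183 185 182 182 177 180 186 185 183 182 186 179 182 184
 187 186 184 184 192 200 202 199 201]
78 [180 182 182 184 184 184 187 183 181 179 146 130 117 126 164 171 173 181
 185 183 181 188 186 191 203 208 205]
86 [182 177 177 178 179 180 180 181 181 123 159 129 117 138 163 119 114 164
 179 176 180 182 181 180 192 206 201]
94 [183 183 183 184 181 182 185 189 138 117 138 117 118 117 154 115 114 109
 158 175 181 185 178 179 191 202 199]
102 [181 180 183 183 184 184 180 160 115 116 115 115 115 113 114 113 113 113
 110 147 178 180 180 180 188 197 202]
110 [187 184 177 177 180 180 177 115 116  95 113 116 113 114 113  85 113 112
 110 140 174 183 178 175 175 181 195]
118 [186 185 188 179 182 181 117 113 101  95 110 115 110 114 111  96  87 110
 113 108 136 171 170 179 179 172 182]
126 [184 183 182 183 178 127 116 109  97  96 111 114 109 111 108  94  97  89
 109 106 111 144 181 184 184 181 176]
134 [190 183 179 182 151 112 112  95 100  94 
[... 1094 characters left out ...]
5 103 101]
214 [113 113 114 111  99  77  66  65  60  57  57  59  58  57  56  56  56  56
  53  56  54  86 101 100 101 101 101]
222 [108 108 107 107  68  62  63  60  61  57  59  57  55  58  56  54  51  55
  53  54  59  89 108 104  99 100 104]
230 [125 110 107 102  69  63  60  59  60  57  55  57  60  56  56  56  48  55
  55  56  53  94 104 104 101 106 106]
238 [175 154 151 162  91  56  63  57  57  58  55  55  56  55  54  54  58  52
  54  46  53  80  86  93  93  95  99]
246 [167 168 168 166  98  65  68  64  46  34  30  32  30  32  27  26  31  29
  61  63  62  77  81  83  90  88  87]
254 [167 166 161 161 101  70  69  65  35  30  31  32  32  32  24  20  22  27
  64  63  63  80  82  83  88  87  87]
```

Held A is straight (nose tip near image (318,80), centred on col 320), with its origin ≈ 23 mm ahead of the TCP at dock (-141, 39.5). Lower and slide in, drifting outward to y ≈ 57.

Emit:
arm_command(plan=[0, 0, 0.03, 0, 0, 0, 0, 0, 0.027, 0, 0, 0, 0.02, 0, 0, 0, 0, 0, 0.025, 0, 0, 0, 0, 0, 0.025, 0, 0, 0, 0, 0, 0.025, 0, 0, 0, 0, 0, 0.025, 0, 0, 0, 0, 0, 0.025, 0, 0, 0, 0, 0])

```text
time: 28.0
eef_pos: [0.5529, 0.0304, 0.0152]
orientation: [0.999, -0.049, 0.0, -0.0]
ft_force: [-0.5, 0.5, -3.8]
gripper_width: 0.013
gripper_force: 62.3
```

Emit:
arm_command(plan=[0.032, -0.0085, 0, 0, 0, 0, 0.032, -0.0085, 0, 0, 0, 0, 0.032, -0.0085, 0, 0, 0, 0, 0.032, -0.0085, 0, 0, 0, 0, 0.032, -0.0085, 0, 0, 0, 0, 0.032, -0.0085, 0, 0, 0, 0, 0.032, -0.0085, 0, 0, 0, 0, 0.032, -0.0085, 0, 0, 0, 0])

```text
time: 29.0
eef_pos: [0.6188, 0.0412, 0.0153]
orientation: [0.999, -0.049, 0.0, -0.0]
ft_force: [-0.6, -0.4, -2.1]
gripper_width: 0.0129
gripper_force: 62.2
```

Emit:
arm_command(plan=[0.02, 0, 0, 0, 0, 0, 0.02, 0, 0, 0, 0, 0, 0.02, 0, 0, 0, 0, 0, 0.02, 0, 0, 0, 0, 0, 0.02, 0, 0, 0, 0, 0, 0.02, 0, 0, 0, 0, 0, 0.016, 0, 0, 0, 0, 0, 0.008, 0, 0, 0, 0, 0])

```text
time: 30.0
eef_pos: [0.6539, 0.0375, 0.0151]
orientation: [0.999, -0.049, 0.0, -0.0]
ft_force: [0.8, -0.5, -3.2]
gripper_width: 0.013
gripper_force: 62.2
```

Emit:
arm_command(plan=[0.008, 0, 0, 0, 0, 0, 0.008, 0, 0, 0, 0, 0, 0.004, 0, 0, 0, 0, 0, 0, 0, 0, 0, 0, 0, 0, 0, 0, 0, 0, 0, 0, 0, 0, 0, 0, 0, 0, 0, 0, 0, 0, 0, 0, 0, 0, 0, 0, 0])

```text
time: 31.0
eef_pos: [0.6572, 0.0371, 0.0149]
orientation: [0.999, -0.049, -0.001, 0.0]
ft_force: [-6.1, 0.3, -0.7]
gripper_width: 0.0127
gripper_force: 62.5
```

Emit:
arm_command(plan=[0.006, 0, 0, 0, 0, 0, 0.004, 0, 0, 0, 0, 0, 0, 0, 0, 0, 0, 0, 0, 0, 0, 0, 0, 0, 0, 0, 0, 0, 0, 0, 0, 0, 0, 0, 0, 0, 0, 0, 0, 0, 0, 0, 0, 0, 0, 0, 0, 0])

```text
time: 32.0
eef_pos: [0.657, 0.0371, 0.0148]
orientation: [0.999, -0.049, -0.004, 0.0]
ft_force: [-9.3, 1.3, 2.5]
gripper_width: 0.0128
gripper_force: 63.1
```

Emit:
arm_command(plan=[0, 0, 0, 0, 0, 0, 0, 0, 0, 0, 0, 0, 0, 0, 0, 0, 0, 0, 0, 0, 0, 0, 0, 0, 0, 0, -0.1, 0, 0, 0, 0, 0, -0.16, 0, 0, 0, 0, 0, -0.2, 0, 0, 0, 0, 0, -0.2, 0, 0, 0], gripper=32)

```text
time: 33.0
eef_pos: [0.6611, 0.0367, 0.1816]
orientation: [0.999, -0.049, 0.0, 0.0]
ft_force: [0.7, -0.4, -0.5]
gripper_width: 0.032
gripper_force: 0.0
```

A is seated at the wall (9 N reaction, no further motion). Next is module C.

Emit:
arm_command(plan=[-0.014, 0.1, -0.03, 0, 0, 0, -0.014, 0.18, -0.03, 0, 0, 0, -0.014, 0.18, -0.03, 0, 0, 0, -0.014, 0.18, -0.03, 0, 0, 0, -0.014, 0.18, -0.03, 0, 0, 0, -0.014, 0.18, -0.03, 0, 0, 0, -0.014, 0.18, -0.03, 0, 0, 0, -0.014, 0.18, 0, 0, 0, 0])

```text
time: 34.0
eef_pos: [0.6002, -0.3005, 0.2336]
orientation: [0.999, -0.049, 0.001, 0.0]
ft_force: [0.5, 0.2, -0.6]
gripper_width: 0.032
gripper_force: 0.0
```

Emit:
arm_command(plan=[-0.014, 0.18, 0, 0, 0, 0, -0.015, 0.13, 0, 0, 0, 0, 0, 0, 0, 0, 0, -0.0274, 0, 0, 0, 0, 0, -0.0274, 0, 0, 0, 0, 0, -0.0274, 0, 0, 0, 0, 0, 0, 0, 0, 0, 0, 0, 0, 0, 0, 0, 0, 0, 0], gripper=40)

```text
time: 35.0
eef_pos: [0.5852, -0.3751, 0.2327]
orientation: [0.978, 0.207, -0.0, 0.0]
ft_force: [0.6, 0.2, 0.1]
gripper_width: 0.0402
gripper_force: 0.0
```

```bash
python3 - <<'E'
from h import *
C,im=snap('w11');s=get_state();print(s['eef_pos'],s['orientation'],s['qd'].round(3))
print(proj(C,[.584,-.373,.072]),proj(C,[.561,-.383,.036]),proj(C,[.661,-.338,.036]))
g=im.max(2)
for r in range(60,240,6): print(r,' '.join('%3d'%v for v in g[r,260:385:4]))
E
```

```text
[ 0.58517851 -0.37512325  0.23267379] [ 9.78300486e-01  2.07191079e-01 -4.54607056e-05  1.16897964e-04] [-0.     0.001 -0.001  0.001  0.001 -0.     0.004]
[317.75706529 168.85329989] [317.84506147 184.46965812] [317.01601763  77.65854609]
60 204 208 208 209 208 198 207 199 204 203 206 184 179 175 180 184 184 186 177 184 179 182 179 181 182 189 206 208 202 205 204 208
66 208 205 206 205 202 202 204 206 199 200 189 182 186 183 184 181 181 186 182 178 187 180 185 190 180 181 183 204 210 205 209 203
72 203 207 202 205 205 205 206 205 200 181 185 181 185 187 181 178 185 180 179 181 178 181 177 185 189 185 182 179 192 205 209 208
78 201 198 200 194 204 205 204 195 181 184 186 188 188 185 181 182 181 183 189 181 176 181 181 175 178 175 176 183 179 188 186 207
84 204 203 203 208 205 207 186 185 182 182 178 178 183 183 148 140 133 129 188 189 183 182 179 179 178 183 187 186 182 178 182 180
90 209 204 206 209 207 182 180 181 184 182 180 178 180 166 120 118 115 118 175 187 180 182 182 181 187 179 181 178 185 187 187 181
96 211 201 197 193 181 190 185 184 180 178 177 184 169 126 100 117 114 112 
[... 2391 characters left out ...]
 131 124 130 127 126 128 131 133 115  93
210 192 193 192 190 192 198 200 197 198 188 131 123 122 124 136 132 137 136 135 132 128 132 128 129 127 127 131 125 126 115  94  97
216 195 196 198 194 190 193 195 197 202 137 128 123 128 125 129 133 131 131 135 131 133 130 125 130 128 126 128 129 118 113  95  96
222 195 191 190 200 193 194 205 153 133 138 137 135 135 138 135 134 132 134 135 136 137 135 128 133 131 130 131 119 116 111  95 108
228 192 193 191 193 193 191 145 138 135 140 137 133 134 131 129 132 135 134 132 134 130 131 133 127 134 128 126 117 131 187 151 132
234 188 191 191 191 176 140 138 131 134 133 130 135 131 134 136 134 129 130 129 114 110 104 111 115 129 127 141 195 186 187 182 159
```

C is aligned: body cols 306–336, post rows 154–183, centred to about 1 mm. Descend and grip.

Emit:
arm_command(plan=[-0.006, 0.004, 0.1, 0, 0, 0, 0, 0, 0.17, 0, 0, 0, 0, 0, 0.17, 0, 0, 0, 0, 0, 0.17, 0, 0, 0, 0, 0, 0.13, 0, 0, 0, 0, 0, 0.09, 0, 0, 0, 0, 0, 0.043, 0, 0, 0, 0, 0, 0, 0, 0, 0])

```text
time: 36.05
eef_pos: [0.5843, -0.3767, 0.0143]
orientation: [0.978, 0.208, -0.0, -0.0]
ft_force: [-0.5, -1.8, -0.3]
gripper_width: 0.0398
gripper_force: 0.0
```

Emit:
arm_command(plan=[0, 0, 0, 0, 0, 0, 0, 0, 0, 0, 0, 0, 0, 0, 0, 0, 0, 0, 0, 0, 0, 0, 0, 0, 0, 0, 0, 0, 0, 0, 0, 0, 0, 0, 0, 0, 0, 0, 0, 0, 0, 0, 0, 0, 0, 0, 0, 0], gripper=5)

```text
time: 37.05
eef_pos: [0.5851, -0.3772, 0.0158]
orientation: [0.978, 0.208, 0.001, 0.001]
ft_force: [-0.7, 0.2, 5.5]
gripper_width: 0.0128
gripper_force: 61.9
```

Emit:
arm_command(plan=[0, 0, -0.06, 0, 0, 0, 0, 0, -0.12, 0, 0, 0, 0, 0, -0.14, 0, 0, 0, 0, 0, -0.12, 0, 0, 0, 0, 0, 0, 0, 0, 0.0274, 0, 0, 0, 0, 0, 0.0274, 0, 0, 0, 0, 0, 0.0274, -0.05, -0.12, 0, 0, 0, 0])

```text
time: 38.05
eef_pos: [0.5741, -0.3487, 0.1246]
orientation: [0.999, -0.052, 0.0, 0.001]
ft_force: [-0.5, 1.1, -3.8]
gripper_width: 0.0131
gripper_force: 60.7
```

Emit:
arm_command(plan=[-0.056, -0.15, 0, 0, 0, 0, -0.056, -0.16, 0, 0, 0, 0, -0.056, -0.16, 0, 0, 0, 0, -0.056, -0.16, 0, 0, 0, 0, -0.056, -0.16, 0, 0, 0, 0, -0.056, -0.16, 0, 0, 0, 0, -0.057, -0.15, 0, 0, 0, 0, -0.057, -0.078, 0, 0, 0, 0])

```text
time: 39.05
eef_pos: [0.4907, -0.0388, 0.1247]
orientation: [0.999, -0.047, -0.0, -0.001]
ft_force: [-0.7, -0.4, -2.6]
gripper_width: 0.0125
gripper_force: 60.8
```

Emit:
arm_command(plan=[0, 0, 0.08, 0, 0, 0, 0, 0, 0.12, 0, 0, 0, 0, 0, 0.1, 0, 0, 0, 0, 0, 0.07, 0, 0, 0, 0, 0, 0, 0, 0, 0, 0, 0, 0, 0, 0, 0, 0, 0, 0, 0, 0, 0, 0, 0, 0, 0, 0, 0])

```text
time: 40.05
eef_pos: [0.492, -0.0415, 0.0326]
orientation: [0.999, -0.049, 0.001, -0.0]
ft_force: [0.1, -0.4, -2.6]
gripper_width: 0.0127
gripper_force: 60.7
```

```bash
cat >> h.py <<'E'
O=np.array([.6752,-.0213]);YAW=np.radians(-5.7);DX=np.array([np.cos(YAW),np.sin(YAW)]);DY=np.array([-DX[1],DX[0]])
def dock(p): d=np.asarray(p)[:2]-O;return (np.array([DX@d,DY@d])*1000).round(1)
def leds(C,im):
    hsv=cv2.cvtColor(im,cv2.COLOR_BGR2HSV);m=((hsv[...,1]>130)&(hsv[...,2]>120)).astype(np.uint8);n,_,st,ce=cv2.connectedComponentsWithStats(m)
    for a,c in zip(st[1:],ce[1:]):
        if 15<a[4]<300: print('led',a[4],c.round(1),dock(plane(C,c,.034)))
E
python3 - <<'E'
from h import *
C,im=snap('w12');s=get_state();print(s['eef_pos'],s['orientation'],s['ft_force'],dock(s['eef_pos']))
leds(C,im);g=im.max(2)
for r in range(40,190,8): print(r,' '.join('%3d'%v for v in g[r,270:375:4]))
E
```

```text
[ 0.49192466 -0.0415382   0.03245683] [ 9.98794378e-01 -4.90867636e-02  5.28011397e-04 -2.57237132e-05] [-0.02982058  0.75844454 -2.707953  ] [-180.4  -38.3]
40 193 195 201 200 196 195 201 200 199 196 193 192 196 196 191 191 190 194 200 196 194 195 196 190 189 195 197
48 203 201 199 196 194 193 191 192 194 199 189 183 187 198 202 204 201 201 195 183 188 200 198 197 191 194 194
56 195 195 193 195 200 201 196 198 201 204 195 182 179 197 200 172 174 177 172 166 167 174 199 201 193 192 195
64 200 191 186 194 200 201 195 190 192 191 161 142 144 142 148 158 175 170 167 169 172 176 175 193 197 194 196
72 173 175 172 171 168 180 181 179 175 167 130 137 118 113 118 115 142 166 173 172 175 172 178 176 199 202 200
80 176 177 168 172 179 173 178 171 164 118 118 138 113 112 140 118 111 104 166 177 177 173 175 175 172 193 201
88 179 176 169 174 176 175 171 167 122 111 116 114 112 110 113 119 113 113 105 167 176 176 176 172 175 192 197
96 181 175 170 168 173 174 177 134 107 111  94 111 109 112 111  80 110 109 111 136 173 173 174 178 174 194 197
104 175 175 176 173 172 162 152 113 113  79  96 111 11
[... 477 characters left out ...]
 107  97 163 171 169 177 178
144 167 172 170 164 107 109 106 102 107 105 103 105 103 101  97  91  94 101 103 101 101 100 166 173 169 171 170
152 176 174 172 164 108 105  59  56  57  58  53  53  51  54  60  54  58  56  53  62 100  94 164 171 169 169 176
160 179 175 173 167 102 108 109 105 103 105 104 103 102 102 101 102 100 102 102 102 103  94 147 152 170 168 172
168 168 172 167 164 102 106  78  67  65  65  71  65  64  52  52  50  52  53  58  70 102  85 104 102 100 103  98
176 171 169 170 169 104 106  98  96  94  92  77  73  74  85  87  94  92  86  90  92  99  83  98  94  97 101 100
184 175 174 171 169 105 105 103  97 100 102 101 101  89  86  93  92  80  56  59  57  56  68 104 104 104 101 101
```

Held C: tip near row 66, centred; origin ≈ dock (-151, -38). Lower and slide in with outward drift.

Emit:
arm_command(plan=[0, 0, 0.034, 0, 0, 0, 0, 0, 0.032, 0, 0, 0, 0.03, 0, 0, 0, 0, 0, 0.03, 0, 0, 0, 0, 0, 0.03, 0, 0, 0, 0, 0, 0.03, 0, 0, 0, 0, 0, 0.03, 0, 0, 0, 0, 0, 0.03, 0, 0, 0, 0, 0])

```text
time: 41.1
eef_pos: [0.5151, -0.0453, 0.015]
orientation: [0.999, -0.049, -0.019, 0.001]
ft_force: [-24.9, 2.7, 33.4]
gripper_width: 0.0127
gripper_force: 66.8
```

Emit:
arm_command(plan=[0.032, 0.0093, 0, 0, 0, 0, 0.032, 0.0093, 0, 0, 0, 0, 0.032, 0.0093, 0, 0, 0, 0, 0.032, 0.0093, 0, 0, 0, 0, 0.032, 0.0093, 0, 0, 0, 0, 0.032, 0.0093, 0, 0, 0, 0, 0.032, 0.0093, 0, 0, 0, 0, 0.032, 0.0093, 0, 0, 0, 0])

```text
time: 42.1
eef_pos: [0.5803, -0.0657, 0.015]
orientation: [0.999, -0.048, -0.017, -0.002]
ft_force: [-21.6, 7.4, 28.2]
gripper_width: 0.0127
gripper_force: 66.1
```

Emit:
arm_command(plan=[0.02, 0, 0, 0, 0, 0, 0.02, 0, 0, 0, 0, 0, 0.02, 0, 0, 0, 0, 0, 0.02, 0, 0, 0, 0, 0, 0.02, 0, 0, 0, 0, 0, 0.02, 0, 0, 0, 0, 0, 0.016, 0, 0, 0, 0, 0, 0.008, 0, 0, 0, 0, 0])

```text
time: 43.1
eef_pos: [0.62, -0.0725, 0.015]
orientation: [0.999, -0.049, -0.014, -0.0]
ft_force: [-20.3, 3.5, 24.4]
gripper_width: 0.0128
gripper_force: 65.4
```

Pressing on the bench too hard (33 N up). Raise the command about 2.5 mm before continuing.

Emit:
arm_command(plan=[0, 0, -0.006, 0, 0, 0, 0, 0, -0.004, 0, 0, 0, 0, 0, 0, 0, 0, 0, 0, 0, 0, 0, 0, 0, 0, 0, 0, 0, 0, 0, 0, 0, 0, 0, 0, 0, 0, 0, 0, 0, 0, 0, 0, 0, 0, 0, 0, 0])

```text
time: 44.1
eef_pos: [0.6342, -0.0743, 0.018]
orientation: [0.999, -0.049, 0.0, 0.0]
ft_force: [0.5, 1.5, -3.8]
gripper_width: 0.0124
gripper_force: 61.5
```

Emit:
arm_command(plan=[0, 0, 0.004, 0, 0, 0, 0.008, 0, 0, 0, 0, 0, 0.008, 0, 0, 0, 0, 0, 0.008, 0, 0, 0, 0, 0, 0.008, 0, 0, 0, 0, 0, 0.006, 0, 0, 0, 0, 0, 0, 0, 0, 0, 0, 0, 0, 0, 0, 0, 0, 0])

```text
time: 45.1
eef_pos: [0.6395, -0.0749, 0.0164]
orientation: [0.999, -0.049, -0.004, -0.0]
ft_force: [-6.8, 1.3, 1.9]
gripper_width: 0.0128
gripper_force: 62.3
```

Emit:
arm_command(plan=[0.008, 0, -0.002, 0, 0, 0, 0.006, 0, 0, 0, 0, 0, 0, 0, 0, 0, 0, 0, 0, 0, 0, 0, 0, 0, 0, 0, 0, 0, 0, 0, 0, 0, 0, 0, 0, 0, 0, 0, 0, 0, 0, 0, 0, 0, 0, 0, 0, 0])

```text
time: 46.1
eef_pos: [0.6395, -0.075, 0.0165]
orientation: [0.999, -0.049, -0.007, -0.0]
ft_force: [-11.0, 3.2, 4.1]
gripper_width: 0.0126
gripper_force: 62.8
```

Emit:
arm_command(plan=[0, 0, 0, 0, 0, 0, 0, 0, 0, 0, 0, 0, 0, 0, 0, 0, 0, 0, 0, 0, 0, 0, 0, 0, 0, 0, -0.1, 0, 0, 0, 0, 0, -0.16, 0, 0, 0, 0, 0, -0.2, 0, 0, 0, 0, 0, -0.2, 0, 0, 0], gripper=32)

```text
time: 47.1
eef_pos: [0.647, -0.0756, 0.1838]
orientation: [0.999, -0.049, 0.0, 0.0]
ft_force: [0.5, 0.2, -0.5]
gripper_width: 0.032
gripper_force: 0.0
```

C is seated (11 N, no motion). On to B.

Emit:
arm_command(plan=[-0.1, 0.06, -0.07, 0, 0, 0, -0.1, 0.12, -0.07, 0, 0, 0, -0.1, 0.12, -0.07, 0, 0, 0, -0.1, 0.12, 0, 0, 0, 0, -0.1, 0.12, 0, 0, 0, 0, -0.1, 0.12, 0, 0, 0, 0, -0.1, 0.12, 0, 0, 0, 0, -0.1, 0.12, 0, 0, 0, 0])

```text
time: 48.1
eef_pos: [0.4251, -0.2809, 0.2351]
orientation: [0.999, -0.049, 0.0, 0.0]
ft_force: [-0.1, -0.4, -0.6]
gripper_width: 0.0322
gripper_force: 0.0
```

Emit:
arm_command(plan=[-0.02, 0.025, 0, 0, 0, 0, 0, 0, 0, 0, 0, -0.0214, 0, 0, 0, 0, 0, -0.0214, 0, 0, 0, 0, 0, -0.0214, 0, 0, 0, 0, 0, 0, 0, 0, 0, 0, 0, 0, 0, 0, 0, 0, 0, 0, 0, 0, 0, 0, 0, 0], gripper=40)

```text
time: 49.1
eef_pos: [0.4204, -0.2855, 0.2349]
orientation: [0.988, 0.152, 0.0, 0.0]
ft_force: [0.7, -0.0, -0.5]
gripper_width: 0.0399
gripper_force: 0.0
```

```bash
python3 - <<'E'
from h import *
C,im=snap('w13');s=get_state();print(s['eef_pos'],s['orientation'],s['qd'].round(3))
print(proj(C,[.409,-.290,.072]),proj(C,[.3855,-.2975,.036]),proj(C,[.49,-.264,.036]))
g=im.max(2)
for r in range(60,246,6): print(r,' '.join('%3d'%v for v in g[r,260:385:4]))
E
```

```text
[ 0.42036689 -0.28548744  0.23489943] [9.88403310e-01 1.51851562e-01 5.17084994e-06 1.01526523e-05] [ 0.001  0.    -0.002  0.001 -0.    -0.     0.004]
[321.15461203 180.38553819] [321.13737726 194.20201717] [320.63956782  89.78805697]
60 188 189 187 192 189 192 191 192 187 166 171 171 164 169 166 167 167 163 170 171 166 161 166 171 184 190 190 191 193 191 187 191
66 190 189 187 187 190 190 189 189 162 165 170 163 157 168 173 166 167 166 171 165 168 170 172 172 173 171 191 190 191 194 194 191
72 190 192 189 191 191 187 175 166 171 168 164 160 162 170 172 167 167 167 169 162 160 161 164 167 173 170 177 188 188 188 188 189
78 189 192 192 189 189 183 166 171 170 162 160 167 167 171 165 166 175 171 167 163 163 169 169 173 165 165 167 169 169 185 190 190
84 192 191 189 191 170 161 168 174 167 165 167 168 174 167 169 169 170 172 170 168 165 163 161 165 168 161 167 169 170 165 182 191
90 191 190 187 165 166 171 167 161 165 169 172 163 167 166 149 145 163 161 167 170 172 162 165 168 167 169 172 166 170 169 191 188
96 188 178 171 169 165 170 170 171 170 166 169 168 169 138 128 113 109 155 168 
[... 2519 characters left out ...]
 119 123 122 120 126 123 122 120 122 124
216 180 174 171 166 169 171 176 180 178 169 121 109 111 111 108 123 122 121 120 123 125 124 125 120 123 122 124 128 126 123 124 126
222 166 172 173 170 176 174 178 177 163 120 117 123 119 109 109 125 121 119 120 120 123 121 124 120 118 123 123 123 126 123 176 188
228 170 171 177 174 173 175 175 152 122 122 122 119 119 120 125 124 120 120 117 120 120 125 123 123 121 121 123 124 146 185 188 188
234 170 165 175 176 173 170 132 121 118 118 120 124 121 123 123 125 122 128 130 117 124 123 121 126 122 122 131 186 187 189 190 189
240 120 167 175 178 169 115 122 121 118 117 126 122 119 125 120 124 126 125 116 125 125 121 124 127 134 183 190 189 185 190 187 187
```

B is aligned (body cols 306–335, post rows 165–194). Descend and grip.

Emit:
arm_command(plan=[-0.053, 0.003, 0.1, 0, 0, 0, 0, 0, 0.17, 0, 0, 0, 0, 0, 0.17, 0, 0, 0, 0, 0, 0.17, 0, 0, 0, 0, 0, 0.13, 0, 0, 0, 0, 0, 0.09, 0, 0, 0, 0, 0, 0.043, 0, 0, 0, 0, 0, 0, 0, 0, 0])

```text
time: 50.15
eef_pos: [0.4078, -0.2902, 0.0163]
orientation: [0.988, 0.152, -0.0, -0.0]
ft_force: [0.4, 0.7, 0.0]
gripper_width: 0.0399
gripper_force: 0.0
```

Emit:
arm_command(plan=[0, 0, 0, 0, 0, 0, 0, 0, 0, 0, 0, 0, 0, 0, 0, 0, 0, 0, 0, 0, 0, 0, 0, 0, 0, 0, 0, 0, 0, 0, 0, 0, 0, 0, 0, 0, 0, 0, 0, 0, 0, 0, 0, 0, 0, 0, 0, 0], gripper=5)

```text
time: 51.15
eef_pos: [0.4084, -0.2904, 0.0176]
orientation: [0.988, 0.152, 0.001, 0.0]
ft_force: [-0.3, 1.1, 6.3]
gripper_width: 0.0125
gripper_force: 61.1
```

Emit:
arm_command(plan=[0, 0, -0.08, 0, 0, 0, 0, 0, -0.14, 0, 0, 0, 0, 0, -0.14, 0, 0, 0, 0, 0, -0.14, 0, 0, 0, 0, 0, -0.14, 0, 0, 0, 0, 0, -0.12, 0, 0, 0.0214, 0, 0, 0, 0, 0, 0.0214, 0, 0, 0, 0, 0, 0.0214])

```text
time: 52.15
eef_pos: [0.407, -0.29, 0.2068]
orientation: [0.999, -0.051, -0.0, -0.0]
ft_force: [0.2, -0.5, -3.5]
gripper_width: 0.0126
gripper_force: 59.9
```

Emit:
arm_command(plan=[0.036, -0.12, 0, 0, 0, 0, 0.036, -0.18, 0, 0, 0, 0, 0.036, -0.18, 0, 0, 0, 0, 0.036, -0.18, 0, 0, 0, 0, 0.036, -0.18, 0, 0, 0, 0, 0.036, -0.18, 0, 0, 0, 0, 0.04, -0.157, 0, 0, 0, 0, 0, 0, 0, 0, 0, 0])

```text
time: 53.15
eef_pos: [0.501, 0.0006, 0.2065]
orientation: [0.999, -0.046, 0.0, -0.001]
ft_force: [-0.5, 0.0, -3.1]
gripper_width: 0.0128
gripper_force: 59.9
```

Emit:
arm_command(plan=[0, 0, 0, 0, 0, 0, 0, 0, 0, 0, 0, 0, 0, 0, 0, 0, 0, 0, 0, 0, 0, 0, 0, 0, 0, 0, 0, 0, 0, 0, 0, 0, 0, 0, 0, 0, 0, 0, 0, 0, 0, 0, 0, 0, 0, 0, 0, 0])

```text
time: 54.15
eef_pos: [0.5004, -0.0037, 0.2066]
orientation: [0.999, -0.049, -0.0, 0.0]
ft_force: [-1.0, -0.6, -2.6]
gripper_width: 0.0125
gripper_force: 59.9
```

```bash
python3 - <<'E'
from h import *
C,im=snap('w14');s=get_state();print(s['eef_pos'],s['orientation'],s['ft_force'],dock(s['eef_pos']))
leds(C,im)
for y in(-59,-18,19,59):
    print(proj(C,np.r_[O+DX*-.036+DY*y*.001,.034]))
S=capture('scene');cv2.imwrite('pics/s14.png',S)
E
```

```text
[ 0.50040566 -0.00367136  0.20661867] [ 9.98797463e-01 -4.90267848e-02 -3.64548775e-05  2.30109755e-06] [-0.76635565 -0.33036849 -2.43140204] [-175.7    0.2]
led 43 [224.7   8.1] [-33.8  84.6]
led 43 [299.3   8.4] [-34.   18.8]
led 45 [341.4   8.8] [-34.3 -18.4]
led 42 [419.8   8.9] [-34.2 -87.6]
[387.27094369  11.07589425]
[340.92702751  10.9955313 ]
[299.09599281  10.92299393]
[253.86420387  10.84455947]
```

Units now at y = 84.6, 18.8, -18.4 and -87.6, so the middle gap is centred at 0.2. Lower B in line.

Emit:
arm_command(plan=[0, 0, 0.1, 0, 0, 0, 0, 0, 0.16, 0, 0, 0, 0, 0, 0.16, 0, 0, 0, 0, 0, 0.15, 0, 0, 0, 0, 0, 0.11, 0, 0, 0, 0, 0, 0.06, 0, 0, 0, 0, 0, 0, 0, 0, 0, 0, 0, 0, 0, 0, 0])

```text
time: 55.25
eef_pos: [0.5014, -0.0037, 0.0225]
orientation: [0.999, -0.049, 0.001, -0.0]
ft_force: [0.5, -0.6, -2.4]
gripper_width: 0.0123
gripper_force: 59.8
```

Emit:
arm_command(plan=[0, 0, 0.008, 0, 0, 0, 0, 0, 0, 0, 0, 0, 0.02, 0, 0, 0, 0, 0, 0.028, 0, 0, 0, 0, 0, 0.028, 0, 0, 0, 0, 0, 0.028, 0, 0, 0, 0, 0, 0.028, 0, 0, 0, 0, 0, 0.028, 0, 0, 0, 0, 0])

```text
time: 56.25
eef_pos: [0.5407, -0.0077, 0.0196]
orientation: [0.999, -0.049, -0.0, -0.0]
ft_force: [0.2, 0.8, -1.9]
gripper_width: 0.0124
gripper_force: 59.8
```

Emit:
arm_command(plan=[0.032, 0, 0.004, 0, 0, 0, 0.032, 0, 0, 0, 0, 0, 0.032, 0, 0, 0, 0, 0, 0.032, 0, 0, 0, 0, 0, 0.032, 0, 0, 0, 0, 0, 0.032, 0, 0, 0, 0, 0, 0.032, 0, 0, 0, 0, 0, 0.032, 0, 0, 0, 0, 0])

```text
time: 57.25
eef_pos: [0.6023, -0.0141, 0.0186]
orientation: [0.999, -0.049, -0.001, 0.0]
ft_force: [-0.3, -0.4, -3.5]
gripper_width: 0.0127
gripper_force: 59.9
```

Emit:
arm_command(plan=[0.02, 0, 0.002, 0, 0, 0, 0.02, 0, 0, 0, 0, 0, 0.02, 0, 0, 0, 0, 0, 0.02, 0, 0, 0, 0, 0, 0.02, 0, 0, 0, 0, 0, 0.02, 0, 0, 0, 0, 0, 0.016, 0, 0, 0, 0, 0, 0.008, 0, 0, 0, 0, 0])

```text
time: 58.25
eef_pos: [0.6402, -0.0176, 0.0181]
orientation: [0.999, -0.049, 0.0, 0.0]
ft_force: [-1.0, -1.0, -3.2]
gripper_width: 0.0126
gripper_force: 59.9
```

Emit:
arm_command(plan=[0.008, 0, 0, 0, 0, 0, 0.006, 0, 0, 0, 0, 0, 0.004, 0, 0, 0, 0, 0, 0, 0, 0, 0, 0, 0, 0, 0, 0, 0, 0, 0, 0, 0, 0, 0, 0, 0, 0, 0, 0, 0, 0, 0, 0, 0, 0, 0, 0, 0])

```text
time: 59.25
eef_pos: [0.6444, -0.0179, 0.0182]
orientation: [0.999, -0.049, 0.0, 0.0]
ft_force: [0.8, -0.6, -3.2]
gripper_width: 0.0123
gripper_force: 59.7
```

Emit:
arm_command(plan=[0.006, 0, 0.001, 0, 0, 0, 0.006, 0, 0, 0, 0, 0, 0.006, 0, 0, 0, 0, 0, 0, 0, 0, 0, 0, 0, 0, 0, 0, 0, 0, 0, 0, 0, 0, 0, 0, 0, 0, 0, 0, 0, 0, 0, 0, 0, 0, 0, 0, 0])

```text
time: 60.25
eef_pos: [0.6446, -0.0179, 0.0179]
orientation: [0.999, -0.049, -0.004, 0.0]
ft_force: [-8.2, 0.3, 4.0]
gripper_width: 0.0126
gripper_force: 61.0
```

At the wall. Release, rise and inspect numerically.

Emit:
arm_command(plan=[0, 0, 0, 0, 0, 0, 0, 0, 0, 0, 0, 0, 0, 0, 0, 0, 0, 0, 0, 0, 0, 0, 0, 0, 0, 0, -0.1, 0, 0, 0, 0, 0, -0.16, 0, 0, 0, 0, 0, -0.2, 0, 0, 0, 0, 0, -0.2, 0, 0, 0], gripper=32)

```text
time: 61.25
eef_pos: [0.6486, -0.0183, 0.1843]
orientation: [0.999, -0.049, -0.0, -0.0]
ft_force: [0.5, 0.3, -0.2]
gripper_width: 0.0319
gripper_force: 0.0
```

Emit:
arm_command(plan=[-0.06, 0, -0.1, 0, 0, 0, -0.06, 0, -0.1, 0, 0, 0, -0.06, 0, -0.1, 0, 0, 0, -0.05, 0, -0.05, 0, 0, 0, 0, 0, 0, 0, 0, 0, 0, 0, 0, 0, 0, 0, 0, 0, 0, 0, 0, 0, 0, 0, 0, 0, 0, 0], gripper=45)

```text
time: 62.25
eef_pos: [0.5915, -0.0127, 0.2695]
orientation: [0.999, -0.049, -0.001, 0.0]
ft_force: [0.7, 0.6, -0.1]
gripper_width: 0.0449
gripper_force: 0.0
```

```bash
python3 - <<'E'
from h import *
C,im=snap('w15');s=get_state();print(s['eef_pos'],s['orientation'],dock(s['eef_pos']))
leds(C,im);g=im.max(2).astype(int)
cv2.imwrite('pics/s15.png',capture('scene'))
for y in(-57,0,57):
    print(y)
    for x in(-70,-64,-61,-58,-56,-54,-52,-50,-46,-40): # top plane .036 sampled along module axis lines
        v=[g[tuple(np.round(proj(C,np.r_[O+DX*x*.001+DY*(y+o)*.001,.036])).astype(int)[::-1])] for o in(-14,-11,11,14)]
        print(x,v,end=' ')
    print()
# notch pin & grip expectations
for nm,p,z in(("pin",(-50,-150),.074),("grip",(-73,200),.07)): print(nm,proj(C,np.r_[O+DX*p[0]*.001+DY*p[1]*.001,z]))
for nm,p in(("pin",(-50,-150)),("grip",(-73,200))):
    q=proj(C,np.r_[O+DX*p[0]*.001+DY*p[1]*.001,.055]).astype(int);x0,y0=q-40
    n,_,st,ce=cv2.connectedComponentsWithStats((g[y0:y0+80,x0:x0+80]<75).astype(np.uint8))
    print(nm,[(a[:4]+[x0,y0,0,0],a[4]) for a in st[1:] if a[4]>60])
E
```

```text
[ 0.59147716 -0.01272663  0.26967309] [ 9.98792612e-01 -4.91224760e-02 -5.46754302e-04  2.97899109e-05] [-84.2   0.2]
led 20 [296.1 111. ] [-34.5  27.3]
led 20 [343.1 111. ] [-34.6 -25.6]
led 19 [398.  111.1] [-34.6 -87.3]
-57
-70 [np.int64(120), np.int64(120), np.int64(121), np.int64(122)] -64 [np.int64(121), np.int64(120), np.int64(118), np.int64(121)] -61 [np.int64(115), np.int64(109), np.int64(115), np.int64(116)] -58 [np.int64(114), np.int64(104), np.int64(100), np.int64(105)] -56 [np.int64(108), np.int64(101), np.int64(95), np.int64(103)] -54 [np.int64(110), np.int64(112), np.int64(96), np.int64(92)] -52 [np.int64(110), np.int64(110), np.int64(88), np.int64(89)] -50 [np.int64(108), np.int64(109), np.int64(89), np.int64(92)] -46 [np.int64(86), np.int64(83), np.int64(83), np.int64(93)] -40 [np.int64(50), np.int64(46), np.int64(82), np.int64(71)] 
0
-70 [np.int64(113), np.int64(152), np.int64(158), np.int64(163)] -64 [np.int64(165), np.int64(164), np.int64(168), np.int64(166)] -61 [np.int64(161), np.int64(163), np.int64(163), np.int64(163)] -58 [np.int64(156), np.int64(151), np.in
[... 523 characters left out ...]
, np.int64(194)] -61 [np.int64(162), np.int64(177), np.int64(193), np.int64(192)] -58 [np.int64(151), np.int64(151), np.int64(178), np.int64(189)] -56 [np.int64(130), np.int64(119), np.int64(138), np.int64(153)] -54 [np.int64(113), np.int64(110), np.int64(121), np.int64(137)] -52 [np.int64(106), np.int64(106), np.int64(107), np.int64(117)] -50 [np.int64(105), np.int64(100), np.int64(105), np.int64(112)] -46 [np.int64(103), np.int64(108), np.int64(85), np.int64(92)] -40 [np.int64(105), np.int64(68), np.int64(54), np.int64(94)] 
pin [465.89132615 128.91294006]
grip [131.57335112 150.0504147 ]
pin [(array([450, 120,  24,  17]), np.int32(312))]
grip [(array([124, 140,  32,  16]), np.int32(398))]
```

Rear edges: middle and left modules at x ≈ -56, right less certain (shadow). I'll compare them using the grip posts and a finer profile.

```bash
python3 - <<'E'
from h import *
C,im=load('w15');g=im.max(2).astype(float);hs=cv2.cvtColor(im,cv2.COLOR_BGR2HSV)[...,1].astype(np.float32);gf=g.astype(np.float32)
def prof(A,y,x0,x1,z,offs):
    X=np.arange(x0,x1,.5);r=[]
    for x in X:
        q=np.array([proj(C,np.r_[O+DX*x*.001+DY*(y+o)*.001,z]) for o in offs],np.float32)
        r.append(cv2.remap(A,q[:,0].reshape(1,-1),q[:,1].reshape(1,-1),1).mean())
    return X,np.array(r)
for y in(-57,0,57):
    X,p=prof(gf,y,-56,-30,.072,np.arange(-5,6,1));d=np.diff(p);k=d.argmin();print(y,'post rear',X[k],[int(v) for v in p[::4]])
    X,p=prof(gf,y,-66,-48,.036,np.r_[-14:-9,10:15]);d=np.convolve(np.diff(p),np.ones(5),'same');print('  body rear',X[d.argmin()],[int(v) for v in p[::3]])
    X,p=prof(gf,y,-66,-48,.0,np.r_[-14:-9,10:15]);
E
```

```text
-57 post rear -43.0 [109, 103, 102, 111, 107, 105, 96, 63, 48, 45, 46, 46, 47]
  body rear -58.0 [118, 119, 118, 115, 110, 108, 102, 100, 100, 97, 95, 95]
0 post rear -52.5 [161, 153, 122, 101, 100, 96, 90, 63, 47, 47, 47, 47, 47]
  body rear -56.0 [162, 165, 165, 163, 159, 155, 145, 120, 104, 100, 100, 99]
57 post rear -52.5 [187, 178, 139, 106, 102, 98, 93, 65, 51, 51, 51, 50, 51]
  body rear -56.0 [184, 184, 184, 181, 176, 170, 159, 132, 115, 108, 106, 105]
```

All three posts sit at the same depth (rear edge ≈ -42.5), so all are home; the pin blob sits at the notch. Now close the bar.

Emit:
arm_command(plan=[0.008, -0.1, 0, 0, 0, 0, 0.01, -0.17, 0, 0, 0, 0, 0.01, -0.17, 0, 0, 0, 0, 0.01, -0.17, 0, 0, 0, 0, 0.008, -0.12, 0, 0, 0, 0, 0, -0.067, 0, 0, 0, 0, 0, 0, 0.15, 0, 0, 0, 0, 0, 0.17, 0, 0, 0])

```text
time: 63.35
eef_pos: [0.6235, 0.1839, 0.1904]
orientation: [0.999, -0.049, 0.001, -0.0]
ft_force: [0.3, 0.1, -0.6]
gripper_width: 0.0448
gripper_force: 0.0
```

Emit:
arm_command(plan=[0, 0, 0.17, 0, 0, 0, 0, 0, 0.12, 0, 0, 0, 0, 0, 0, 0, 0, 0, 0, 0, 0, 0, 0, 0, 0, 0, 0, 0, 0, 0, 0, 0, 0, 0, 0, 0, 0, 0, 0, 0, 0, 0, 0, 0, 0, 0, 0, 0])

```text
time: 64.35
eef_pos: [0.6225, 0.1846, 0.1182]
orientation: [0.999, -0.049, 0.0, -0.0]
ft_force: [0.0, 0.8, 1.4]
gripper_width: 0.0448
gripper_force: 0.0
```

```bash
python3 - <<'E'
from h import *
C,im=snap('w16');s=get_state();print(s['eef_pos'],s['orientation'],dock(s['eef_pos']))
g=im.max(2)
n,_,st,ce=cv2.connectedComponentsWithStats((g[150:245,260:380]<70).astype(np.uint8));print([(a[:4]+[260,150,0,0],a[4]) for a in st[1:] if a[4]>60])
print(proj(C,np.r_[s['eef_pos'][:2],.07]))
E
```

```text
[0.62247513 0.18451428 0.11806072] [ 9.98796222e-01 -4.90519948e-02  9.50322014e-05 -2.51895158e-05] [-72.9 199.6]
[(array([307, 166,  73,   9]), np.int32(542)), (array([306, 182,  30,  33]), np.int32(849))]
[320.28428867 204.67480115]
```

Emit:
arm_command(plan=[0, 0, 0.1, 0, 0, 0, 0, 0, 0.1, 0, 0, 0, 0, 0, 0.1, 0, 0, 0, 0, 0, 0.08, 0, 0, 0, 0, 0, 0.034, 0, 0, 0, 0, 0, 0, 0, 0, 0, 0, 0, 0, 0, 0, 0, 0, 0, 0, 0, 0, 0])

```text
time: 65.4
eef_pos: [0.6232, 0.1847, 0.0153]
orientation: [0.999, -0.049, 0.001, -0.0]
ft_force: [0.1, 0.1, 0.1]
gripper_width: 0.0449
gripper_force: 0.0
```

Emit:
arm_command(plan=[0, 0, 0, 0, 0, 0, 0, 0, 0, 0, 0, 0, 0, 0, 0, 0, 0, 0, 0, 0, 0, 0, 0, 0, 0, 0, 0, 0, 0, 0, 0, 0, 0, 0, 0, 0, 0, 0, 0, 0, 0, 0, 0, 0, 0, 0, 0, 0], gripper=5, newtons=40)

```text
time: 66.4
eef_pos: [0.6227, 0.1844, 0.015]
orientation: [0.999, -0.049, 0.0, -0.0]
ft_force: [-1.4, -0.4, 5.0]
gripper_width: 0.019
gripper_force: 40.8
```

Emit:
arm_command(plan=[0, 0.03, 0, 0, 0, 0, 0, 0.06, 0, 0, 0, 0, 0, 0.06, 0, 0, 0, 0, 0, 0.06, 0, 0, 0, 0, 0, 0.06, 0, 0, 0, 0, 0, 0.06, 0, 0, 0, 0, 0, 0.06, 0, 0, 0, 0, 0, 0.06, 0, 0, 0, 0])

```text
time: 67.4
eef_pos: [0.6113, 0.0722, 0.015]
orientation: [0.999, -0.049, 0.0, -0.0]
ft_force: [-2.1, 2.6, 7.6]
gripper_width: 0.0191
gripper_force: 41.1
```

Emit:
arm_command(plan=[0, 0.06, 0, 0, 0, 0, 0, 0.06, 0, 0, 0, 0, 0, 0.06, 0, 0, 0, 0, 0, 0.06, 0, 0, 0, 0, 0, 0.06, 0, 0, 0, 0, 0, 0.04, 0, 0, 0, 0, 0, 0.008, 0, 0, 0, 0, 0, 0, 0, 0, 0, 0])

```text
time: 68.4
eef_pos: [0.6024, -0.0146, 0.015]
orientation: [0.999, -0.049, -0.0, -0.0]
ft_force: [-1.7, 2.3, 7.6]
gripper_width: 0.0188
gripper_force: 41.2
```

Push a little more to the stop, then release and back away.

Emit:
arm_command(plan=[0, 0.006, 0, 0, 0, 0, 0, 0.006, 0, 0, 0, 0, 0, 0.004, 0, 0, 0, 0, 0, 0, 0, 0, 0, 0, 0, 0, 0, 0, 0, 0, 0, 0, 0, 0, 0, 0, 0, 0, 0, 0, 0, 0, 0, 0, 0, 0, 0, 0])

```text
time: 69.4
eef_pos: [0.6024, -0.0145, 0.015]
orientation: [0.999, -0.048, 0.0, -0.002]
ft_force: [-1.8, 7.5, 6.8]
gripper_width: 0.0191
gripper_force: 41.1
```

Emit:
arm_command(plan=[0, 0, 0, 0, 0, 0, 0, 0, 0, 0, 0, 0, 0, 0, 0, 0, 0, 0, 0, 0, 0, 0, 0, 0, 0, 0, -0.1, 0, 0, 0, 0, 0, -0.16, 0, 0, 0, 0, 0, -0.2, 0, 0, 0, 0, 0, -0.2, 0, 0, 0], gripper=45)

```text
time: 70.4
eef_pos: [0.6021, -0.0184, 0.1806]
orientation: [0.999, -0.049, -0.0, 0.0]
ft_force: [0.9, 0.3, 0.1]
gripper_width: 0.0445
gripper_force: 0.0
```

Emit:
arm_command(plan=[-0.03, 0, -0.1, 0, 0, 0, -0.03, 0, -0.1, 0, 0, 0, -0.03, 0, -0.1, 0, 0, 0, -0.03, 0, -0.07, 0, 0, 0, 0, 0, 0, 0, 0, 0, 0, 0, 0, 0, 0, 0, 0, 0, 0, 0, 0, 0, 0, 0, 0, 0, 0, 0])

```text
time: 71.4
eef_pos: [0.5724, -0.0151, 0.271]
orientation: [0.999, -0.049, -0.001, 0.0]
ft_force: [0.1, -0.1, 0.1]
gripper_width: 0.0451
gripper_force: 0.0
```

```bash
python3 - <<'E'
from h import *
C,im=snap('w17');s=get_state();print(s['eef_pos'],dock(s['eef_pos']))
leds(C,im);g=im.max(2)
for nm,p,z in(("pin",(-50,-150),.055),("grip",(-73,0),.07),("postR",(-30,-57),.072),("postM",(-30,0),.072),("postL",(-30,57),.072)):
    q=proj(C,np.r_[O+DX*p[0]*.001+DY*p[1]*.001,z]);x0,y0=q.astype(int)-30
    n,_,st,ce=cv2.connectedComponentsWithStats((g[y0:y0+60,x0:x0+60]<(75 if nm=='pin' else 60)).astype(np.uint8))
    print(nm,q.round(0),[(list(map(int,a[:4]+[x0,y0,0,0])),int(a[4]),dock(plane(C,c+[x0,y0],z))) for a,c in zip(st[1:],ce[1:]) if a[4]>60])
# did any bystander move? scene diff
a=cv2.imread('pics/scene0.png').astype(int);b=capture('scene');cv2.imwrite('pics/s17.png',b);d=(abs(a-b).max(2)>45).astype(np.uint8)
n,_,st,ce=cv2.connectedComponentsWithStats(cv2.morphologyEx(d,2,np.ones((3,3),np.uint8)))
print([(list(map(int,x[:4])),int(x[4])) for x in st[1:] if x[4]>25])
E
```

```text
[ 0.57245641 -0.0151281   0.27114935] [-102.8   -4.1]
led 21 [240.7  93.1] [-34.2  84.4]
led 24 [292.   93.3] [-34.3  27.3]
led 20 [339.6  93.6] [-34.6 -25.7]
led 21 [395.  94.] [-34.9 -87.4]
pin [457. 109.] [([447, 103, 25, 16], 321, array([ -51.5, -153.1]))]
grip [316. 132.] [([309, 124, 17, 15], 220, array([-71.8,  -1.3]))]
postR [373.  89.] [([387, 59, 15, 48], 318, array([-26.3, -77.6])), ([366, 79, 18, 24], 374, array([-31.3, -58.8])), ([342, 86, 6, 21], 71, array([-34.4, -28.3]))]
postM [316.  89.] [([286, 59, 16, 48], 390, array([-25.6,  22. ])), ([331, 59, 15, 49], 380, array([-24.6, -20.8])), ([309, 78, 16, 25], 341, array([-30.7,  -0.4]))]
postL [260.  89.] [([229, 59, 23, 48], 624, array([-24.,  77.])), ([279, 59, 10, 45], 283, array([-20. ,  32.5])), ([254, 78, 21, 24], 434, array([-30.4,  52.9]))]
[([168, 0, 36, 60], 1390), ([327, 0, 34, 54], 1311), ([113, 2, 8, 5], 37), ([147, 9, 7, 10], 45), ([128, 11, 44, 62], 1107), ([118, 14, 5, 8], 31), ([329, 60, 5, 17], 72), ([350, 60, 11, 8], 61), ([335, 79, 3, 9], 27), ([322, 83, 39, 50], 683), ([334, 147, 29, 24], 432), ([0, 175, 47, 69], 1882), ([88, 178, 99, 99], 2729), ([191, 183, 150, 66], 2703), ([367, 201, 7, 10], 49), ([357, 210, 8, 7], 46), ([344, 221, 6, 9], 47), ([223, 234, 43, 30], 805), ([0, 265, 8, 14], 76), ([253, 283, 49, 32], 1064)]
```

The bar is at its closed stop, the pin is at the notch, and all three posts are at x ≈ -30. Scene changes are limited to the modules, pin, arm and shadows.

```bash
python3 -c "
from bench import *
print(sign_off())"
```

```text
the job is handed in; nothing more can be done
None
```

The job is handed in at about 71 s: the pin is parked in the notch, all three modules are home against the back wall, the bar is closed again, and the before/after scene comparison showed no bystander moved.

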